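# Tip a crate of dried monk fruit into the display tub

### The arm

A 6-joint arm with a two-finger parallel gripper is mounted at the origin on the work surface. World frame = base frame: x ahead of the robot, y to its left, z up, the work surface at z = 0. Lengths are in m, angles in rad, forces in N, time in s.
With the tool pointing down it reaches from about 0.25 to 0.775 m from the base axis. Payload 4 kg.
Tool frame: the origin (TCP) lies midway between the tips of the shut fingers; the grasp point (between the pads) lies 19 mm behind it; z points along the fingers, x is the direction in which the jaws open and shut, and the axes are right-handed (so a half turn about z gives the same grasp; the last joint's range is limited). The gripper opens to 94 mm and grips with 3 to 60 N. Pads are 16 mm wide; open, the fingers measure 119 mm over their backs; the gripper's body (75 mm by 177 mm) begins 78 mm behind the grasp point.
Start: joints at [1.156, 0.087, 1.371, -0, 1.684, -0.103], TCP at [0.169, 0.523, 0.206] pointing down, gripper open.
Joint ranges: [-3.1, 3.1], [-0.76, 2.03], [0.27, 2.55], [-1.08, 4.22], [0.17, 2.65], [-2.57, 2.57]. Speed limits (rad/s): [2.79, 2.79, 3.14, 3.14, 3.14, 3.14].

### API

Orientations are given as [roll, pitch, yaw] about the fixed x, y, z axes, in that order (R = Rz(yaw) Ry(pitch) Rx(roll)).
In Python, from bench import * gives the robot as it stands.
- The arm moves only by the tool send_rows, never from a script. Its argument "rows" is one flat list of numbers, 7 for each row, row after row: the shift along the world's x, y, z in mm, then the turn, a rotation vector about the world's x, y, z in degrees, then the opening, from 0 (shut) to 1 (fully open). A call has exactly 8 rows; each row shifts and turns the commanded pose from where the row before left it; what a row does not reach is not made up. A row lasts 1/8 s, in which the tool goes at most 62.5 mm and 10.7 degrees, less where a joint would pass 70% of its speed; a pose out of reach is approached as far as the arm can. A call is refused whole if a number of a shift passes 62.5 or a number of a turn 10.7, either way. A call with a gripper value outside its range is refused whole. The fingers move at their own pace and stop on an object; the grip force is fixed at half the most. Time passes only in rows, so rows that do not move let the fingers close, or fill a call up. It gives the time, the measured TCP pose, the force and the opening at its end, in the units of the state.
- get_obs(): the state, without advancing time (a new reading comes with each control period).
- snapshot(name): name is "scene" or "top" or "wrist"; returns a dict with "color" (400x640x3 uint8, red, green, blue), "intrinsics" (3x3 intrinsics, pixels), "rvec" (rotation vector, rad) and "tvec" (3), from world to camera coordinates, as OpenCV has them; the wrist camera has in their place "T_tool_cam" (4x4, takes a point from camera to tool coordinates, whose origin is the TCP and whose axes are the tool frame's). Camera axes: x right, y down, z forward; pixel columns grow to the right and rows downward; lengths in m; the calibration is good to about 2 mm. A picture is of the moment at which its call begins: read the wrist's pose just before it. There is no depth.
- close_job(): hands the job in, once; it reports no verdict.
The state is a dict: "time": time; "joint_positions": joint angles; "qvel": joint speeds; "joint_torque": joint torques, N m; "tool_pos": TCP position; "ee_rot": TCP orientation; "wrist_force": force on the tool from outside, world axes, zero at the start; "wrist_torque": the same for the moment, N m; "width": finger opening in m.
Only numpy, scipy, OpenCV 4.12 (cv2) and the standard library are available. Lean on these libraries where they do the work, as an engineer would, in place of code of your own. Each camera call takes 0.05 s, during which the arm holds its last target.

### The job

Refill the display tub: push the wooden crate on the tipping stand up against the steel stop and tip it over the stop until it lies on the sloping apron and all five dried monk fruits have rolled into the tub. The fruit are brittle, so ease the crate over and back without letting it drop, and keep its base on the stand rather than lifting it off. Then stand the empty crate upright on the deck again and let go, leaving the other things on the counter where they are.

Things in the scene. Friction and masses are not known exactly. Their poses are not given: they have to be found in the camera images.
- stand: Fixed tipping stand, a small bench; origin on the counter straight below the stop's back face. Axes: x level, the way the crate is tipped (over the stop, away from the robot, to the tub), y level along the stop, z up. Grey deck 300 mm wide, level, its top 130 mm above the counter, reaching 175 mm back (-x) from the stop.
- stop (a point): Middle of the top back edge of the stop, a steel strip across the deck's front, 6 mm thick, 18 mm high above the deck and as wide as it (stand's axes). A fixed ticket rail, a 16 mm tube parallel to the stop, hangs 382 mm above and 12 mm beyond (+x) this point, on uprights 195 mm to either side: in the way of an upright wrist, not of one leaning back (-x) by about 40 degrees.
- apron (a point): Middle of the lower end of the stand's steel apron (same axes as the stand), which slopes down by 22 degrees from the front top edge of the stop for 130 mm towards +x, between upright cheeks 272 mm apart, and ends over the tub.
- crate: Loose plywood crate, open on top, 0.4 to 0.65 kg, upright on the deck a little behind the stop and not quite square to it. Origin: centre of its underside; x to its front (the stop), y along it, z up. Base board 100 (x) x 224 (y) x 12 mm thick, on it a box of 80 x 204 mm, walls 7 mm thick and 105 mm high: the board projects 10 mm all round; total height 117 mm.
- crate_center (a point): Centre of the crate, 58.5 mm above its underside, crate's axes. As the crate tips (first about its front lower edge, from about 60 degrees on about the stop's top), the projecting base board hooks behind the stop and keeps it from sliding; fully tipped its front wall lies flat on the apron, turned by 112 degrees.
- crate_knob (a point): Centre of the crate's handle, a smooth hard black ball knob, 32 mm in diameter, standing off the top of the back wall, in its middle, on a 10 mm stalk; its centre is 30 mm off the wall, 10 mm below the rim, at (-70, 0, 107) mm from the crate's origin (crate's axes). Held from its two sides (fingers closing along the crate's y), the ball turns freely between the fingers as the crate tips.
- crate_toe (a point): Middle of the front lower edge of the crate's base board, (50, 0, 0) mm from the crate's origin.
- tub: White plastic display tub, fixed, open, empty at the start, beyond the stand with its near rim below the apron. Outside 220 (x) x 300 (y) x 85 mm high, walls 6 mm. Origin: centre of its underside.
- jar: Bystander: glass jar 72 mm across, 110 mm high, beside the tub. Origin: centre of underside.
- bottle: Bystander: green glass bottle 60 mm across, 200 mm high, beside the tub. Origin: centre of underside.
- tin: Bystander: low steel tin 76 mm across, 55 mm high, beside the stand. Origin: centre of underside.
- tin_b: Bystander: another such tin, stacked on the first. Origin: centre of underside.
- bowl: Bystander: white china bowl 110 mm across, 50 mm high, beside the stand. Origin: centre of underside.
- fruit1_center (a point): Centre of a dried monk fruit, brown, hard and nearly round, 62 mm across, 30 g; at the start in the crate (lower layer).
- fruit2_center (a point): Centre of a dried monk fruit, brown, hard and nearly round, 62 mm across, 30 g; at the start in the crate (lower layer).
- fruit3_center (a point): Centre of a dried monk fruit, brown, hard and nearly round, 62 mm across, 30 g; at the start in the crate (lower layer).
- fruit4_center (a point): Centre of a dried monk fruit, brown, hard and nearly round, 62 mm across, 30 g; at the start in the crate (upper layer).
- fruit5_center (a point): Centre of a dried monk fruit, brown, hard and nearly round, 62 mm across, 30 g; at the start in the crate (upper layer).
There are look-alikes about, which are no part of the job. Leave any pink or purple look-alike of the part that bears fruit3_center alone.

How it is judged:
On the way:
1. The crate lies tipped over the stop on the apron, its base board still at the stop, and all five fruits are in the tub (angle between crate's own z axis and vertical above 1.75 rad and x of crate_toe in the frame of stand between -0.045 and 0.03 m and z of crate_toe in the frame of stand between 0.1 and 0.175 m and x of fruit1_center in the frame of tub between -0.11 and 0.11 m and y of fruit1_center in the frame of tub between -0.15 and 0.15 m and z of fruit1_center in the frame of tub between 0 and 0.085 m and x of fruit2_center in the frame of tub between -0.11 and 0.11 m and y of fruit2_center in the frame of tub between -0.15 and 0.15 m and z of fruit2_center in the frame of tub between 0 and 0.085 m and x of fruit3_center in the frame of tub between -0.11 and 0.11 m and y of fruit3_center in the frame of tub between -0.15 and 0.15 m and z of fruit3_center in the frame of tub between 0 and 0.085 m and x of fruit4_center in the frame of tub between -0.11 and 0.11 m and y of fruit4_center in the frame of tub between -0.15 and 0.15 m and z of fruit4_center in the frame of tub between 0 and 0.085 m and x of fruit5_center in the frame of tub between -0.11 and 0.11 m and y of fruit5_center in the frame of tub between -0.15 and 0.15 m and z of fruit5_center in the frame of tub between 0 and 0.085 m), for 0.2 s.
At the end, for the whole second after the job is handed in: The crate stands upright (within 4.5 degrees) on the deck behind the stop (its centre 30 to 130 mm behind the stop and within 60 mm of the deck's middle), released and at rest, and all five fruits lie inside the tub (angle between crate's own z axis and vertical below 0.08 rad and z of crate_center in the frame of stand between 0.1825 and 0.1945 m and x of crate_center in the frame of stand between -0.13 and -0.03 m and y of crate_center in the frame of stand between -0.06 and 0.06 m and linear speed of crate below 0.02 m/s and x of fruit1_center in the frame of tub between -0.11 and 0.11 m and y of fruit1_center in the frame of tub between -0.15 and 0.15 m and z of fruit1_center in the frame of tub between 0 and 0.085 m and x of fruit2_center in the frame of tub between -0.11 and 0.11 m and y of fruit2_center in the frame of tub between -0.15 and 0.15 m and z of fruit2_center in the frame of tub between 0 and 0.085 m and x of fruit3_center in the frame of tub between -0.11 and 0.11 m and y of fruit3_center in the frame of tub between -0.15 and 0.15 m and z of fruit3_center in the frame of tub between 0 and 0.085 m and x of fruit4_center in the frame of tub between -0.11 and 0.11 m and y of fruit4_center in the frame of tub between -0.15 and 0.15 m and z of fruit4_center in the frame of tub between 0 and 0.085 m and x of fruit5_center in the frame of tub between -0.11 and 0.11 m and y of fruit5_center in the frame of tub between -0.15 and 0.15 m and z of fruit5_center in the frame of tub between 0 and 0.085 m); the robot touches nothing.
It fails at once if the crate is dropped or flung (turns faster than 6 rad/s) (angular speed of crate above 6 rad/s).
It fails at once if the crate's base is lifted off the stand (its front lower edge more than 60 mm above the deck) (z of crate_toe in the frame of stand above 0.19 m).
It fails at once if a bystander (jar, bottle, tin, or bowl) is moved by more than 30 mm (distance of any of jar, bottle, tin, tin_b, bowl from where it was at the start of the episode above 0.03 m).
It also fails if it takes over 61 s, if anything falls off the work surface, if the arm or the gripper's body presses on something with over 40 N, if the wrist force passes 120 N, or if a joint passes its speed limit or range.

## Working session

There is one attempt and no reset: what is moved stays moved. The work goes in short steps, Python scripts to look and compute and a tool call to move; the robot and the scene stay as the last step left them, time stands still between calls to the robot, and variables do not carry over. Pictures are saved under pics/ and viewed, and the job is handed in when it is done.

Besides the shell and the picture viewer there is one more tool, called after "Request:" as a command line: name --argument value ..., lists and objects as JSON in quotes. send_rows: Moves the arm, as the interface text tells. Its arguments: {"type":"object","properties":{"rows":{"type":"array","items":{"type":"number"}}},"required":["rows"]}

```bash
mkdir -p pics; ls; python3 - <<'E'
from bench import *
import cv2
print(get_obs())
for n in ["scene","top","wrist"]:
    s=snapshot(n); cv2.imwrite(f"pics/{n}0.png",s["color"][:,:,::-1])
    print(n,{k:v for k,v in s.items() if k!="color"})
E
```

```text
pics
{'time': 0.0, 'joint_positions': array([ 1.15592522e+00,  8.79494227e-02,  1.37220371e+00, -3.07657955e-05,
        1.68359781e+00, -1.03078704e-01]), 'qvel': array([-0.00066226, -0.00062871,  0.00059955,  0.00045901,  0.00033101,
        0.00206087]), 'joint_torque': array([ 2.82333767e-04, -3.40164292e+01, -3.02431726e+01,  7.16556609e-02,
        3.27411911e-02, -1.62228312e-04]), 'tool_pos': array([0.16850808, 0.52298979, 0.20433287]), 'ee_rot': array([-3.14140099e+00,  2.14997039e-03,  1.25900070e+00]), 'wrist_force': array([ 0.38314381, -0.09914698,  0.40472614]), 'wrist_torque': array([ 0.00988055,  0.02485291, -0.00114679]), 'width': 0.09374584949823767}
scene {'intrinsics': array([[470.73497674,   0.        , 321.70521876],
       [  0.        , 470.73497674, 192.32411254],
       [  0.        ,   0.        ,   1.        ]]), 'rvec': array([ 1.76715884,  1.80904911, -0.69265172]), 'tvec': array([-0.04115496, -0.29995719,  1.51582371])}
top {'intrinsics': array([[363.79539821,   0.        , 325.0911225 ],
       [  0.        , 363.79539821, 199.28624523],
       [  0.        ,   0.        ,   1.        ]]), 'rvec': array([ 2.12592031, -2.14351164,  0.13259051]), 'tvec': array([0.05468835, 0.5573354 , 0.89277604])}
wrist {'intrinsics': array([[303.33301011,   0.        , 317.60925208],
       [  0.        , 303.33301011, 200.07451863],
       [  0.        ,   0.        ,   1.        ]]), 'T_tool_cam': array([[ 9.99999363e-01,  2.73472562e-06,  1.12893960e-03,
         1.40295321e-04],
       [-3.07451981e-04,  9.62859047e-01,  2.70004374e-01,
        -7.99177672e-02],
       [-1.08627132e-03, -2.70004549e-01,  9.62858434e-01,
        -1.80428643e-01],
       [ 0.00000000e+00,  0.00000000e+00,  0.00000000e+00,
         1.00000000e+00]])}
```

View pics/scene0.png

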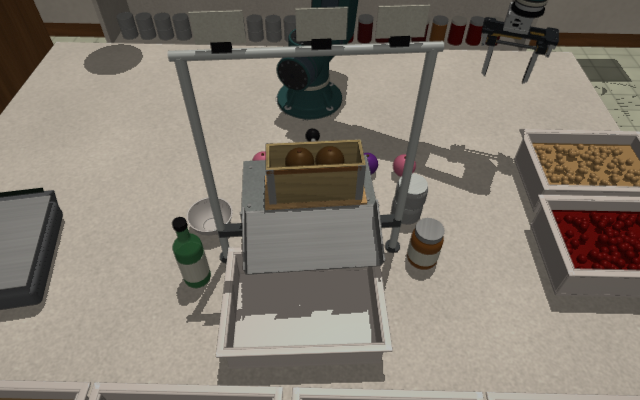

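View pics/top0.png

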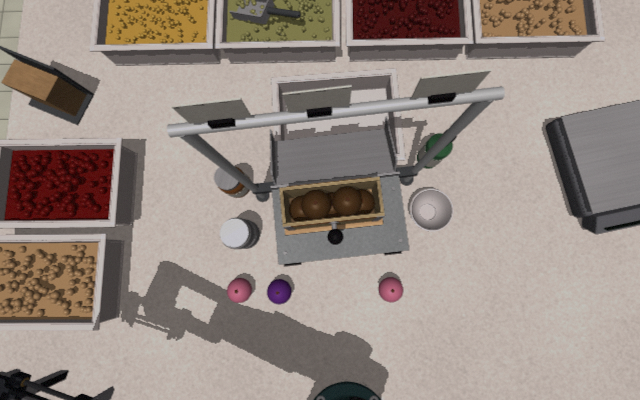

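View pics/wrist0.png

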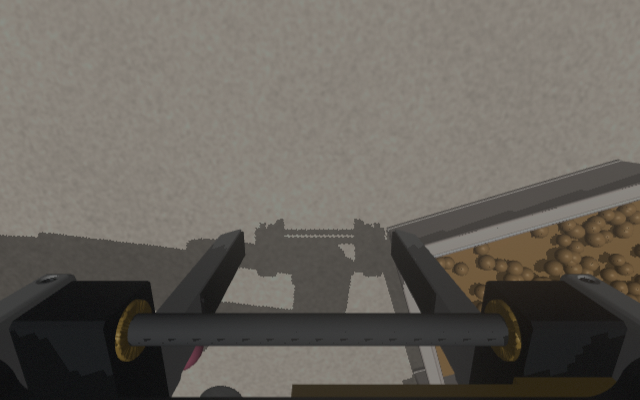

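Top: the crate is at about (333,205) with black knob at (335,237). The deck's back edge runs (279,262)–(408,250). Pink and purple balls (239,290), (279,291), (391,290) lie on the counter and are not touched. The brown fruits are in the crate. Now I'll enlarge both views to measure.

```bash
python3 - <<'E'
import cv2
a=cv2.imread("pics/top0.png")[170:280,255:430]; cv2.imwrite("pics/topc.png",cv2.resize(a,None,fx=4.5,fy=4.5,interpolation=2))
a=cv2.imread("pics/scene0.png")[115:285,220:400]; cv2.imwrite("pics/scenec.png",cv2.resize(a,None,fx=3.5,fy=3.5,interpolation=2))
E
```

```text
(no output)
```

View pics/topc.png

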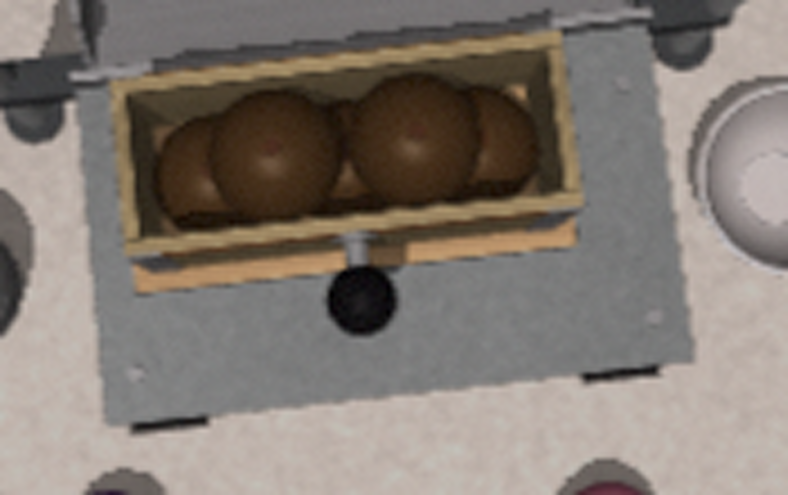

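View pics/scenec.png

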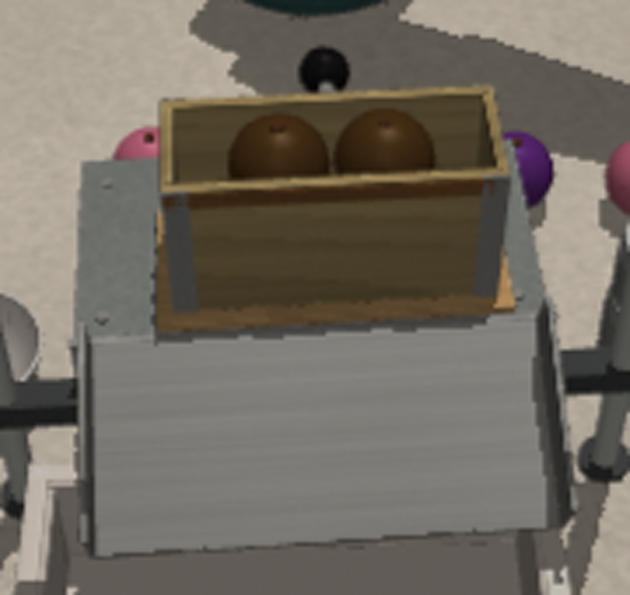

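```bash
cat > h.py <<'E'
import numpy as np, cv2
from bench import *
def cam(s):
    R=cv2.Rodrigues(s["rvec"])[0]; t=s["tvec"]; return s["intrinsics"],R,t
def ray(s,p):
    K,R,t=cam(s); d=R.T@np.linalg.inv(K)@np.array([p[0],p[1],1.]); o=-R.T@t; return o,d/np.linalg.norm(d)
def onz(s,p,z):
    o,d=ray(s,p); return o+d*(z-o[2])/d[2]
def tri(r1,r2):
    (o1,d1),(o2,d2)=r1,r2
    A=np.stack([d1,-d2],1); k=np.linalg.lstsq(A,o2-o1,rcond=None)[0]
    a,b=o1+k[0]*d1,o2+k[1]*d2; return (a+b)/2,np.linalg.norm(a-b)
E
python3 - <<'E'
from h import *
np.set_printoptions(precision=4,suppress=True)
T=snapshot("top");S=snapshot("scene")
t=lambda p:(255+(p[0]+.5)/4.5-.5,170+(p[1]+.5)/4.5-.5)
c=lambda p:(220+(p[0]+.5)/3.5-.5,115+(p[1]+.5)/3.5-.5)
for n,p in dict(backR_l=(107,425),back_r=(692,360)).items(): print(n,onz(T,t(p),.13))
for n,p in dict(leftbackedge=(83,82),rightbackedge=(650,22),).items(): print(n,onz(T,t(p),.148))
for n,p in dict(l=(90,337),r=(545,314)).items(): print("scene stop front top",n,onz(S,c(p),.148))
# rim corners z=.247
for n,p in dict(fl=(113,85),fr=(562,33),br=(583,205),bl=(132,255)).items(): print("rim top",n,onz(T,t(p),.247))
for n,p in dict(bl=(135,293),br=(576,245)).items(): print("board back top",n,onz(T,t(p),.142))
for n,p in dict(fl=(155,340),fr=(513,310)).items(): print("scene board front",n,onz(S,c(p),.135))
print("knob",tri(ray(T,t((362,300))),ray(S,c((324,71)))), onz(T,t((362,300)),.237))
print("rail ends",tri(ray(T,(172,131)),ray(S,(435,47))),tri(ray(T,(502,93)),ray(S,(175,54))))
E
```

```text
backR_l [0.3972 0.1551 0.13  ]
back_r [ 0.4276 -0.1398  0.13  ]
leftbackedge [0.5697 0.1668 0.148 ]
rightbackedge [ 0.5976 -0.1217  0.148 ]
scene stop front top l [ 0.5991 -0.1113  0.148 ]
scene stop front top r [0.5727 0.1671 0.148 ]
rim top fl [0.5502 0.1367 0.247 ]
rim top fr [ 0.5717 -0.0641  0.247 ]
rim top br [ 0.4945 -0.0711  0.247 ]
rim top bl [0.4742 0.1274 0.247 ]
board back top bl [0.4628 0.14   0.142 ]
board back top br [ 0.4851 -0.0817  0.142 ]
scene board front fl [ 0.5895 -0.0737  0.135 ]
scene board front fr [0.5586 0.1489 0.135 ]
knob (array([0.454 , 0.0266, 0.239 ]), np.float64(0.00046867508736685723)) [0.4541 0.0264 0.237 ]
rail ends (array([0.5742, 0.2279, 0.5289]), np.float64(0.007025766669084787)) (array([ 0.6153, -0.1769,  0.533 ]), np.float64(0.008112284823126393))
```

Request:
send_rows --rows '[10,-40,15,0,0,4,1,10,-40,15,0,0,4,1,10,-40,15,0,0,4,1,10,-40,15,0,0,4,1,10,-40,15,0,0,4,1,10,-40,15,0,0,3.7,1,10,-40,15,0,0,0,1,10,-40,15,0,0,0,1]'

```text
time: 1.25
tool_pos: [0.2487, 0.2022, 0.326]
ee_rot: [3.141, -0.0, 1.673]
wrist_force: [0.4, 0.1, 0.3]
width: 0.0938
```

Request:
send_rows --rows '[19,-23,-3,0.5,-5,0,1,19,-23,-3,0.5,-5,0,1,19,-23,-3,0.5,-5,0,1,19,-23,-3,0.5,-5,0,1,19,-23,-3,0.5,-5,0,1,19,-23,-3,0.5,-5,0,1,19,-23,-3,0.5,-5,0,1,19,-21,-3,0.5,-5,0,1]'

```text
time: 2.25
tool_pos: [0.4216, 0.0221, 0.3057]
ee_rot: [2.455, 0.001, 1.672]
wrist_force: [-0.8, -0.8, -1.3]
width: 0.0939
```

```bash
python3 - <<'E'
from h import *
from scipy.spatial.transform import Rotation as Ro
np.set_printoptions(precision=4,suppress=True)
o=get_obs();print(o["time"],o["joint_positions"],o["tool_pos"],o["ee_rot"],o["wrist_force"])
R=Ro.from_euler("xyz",o["ee_rot"]).as_matrix();print(R)
W=snapshot("wrist");cv2.imwrite("pics/w1.png",W["color"][:,:,::-1])
k=np.array([.454,.0265,.238])
T=W["T_tool_cam"];p=T[:3,:3].T@(R.T@(k-o["tool_pos"])-T[:3,3]);q=W["intrinsics"]@p;print("pred knob px",q[:2]/q[2])
psi=.101;z=np.array([np.sin(np.radians(40))*np.cos(psi),np.sin(np.radians(40))*np.sin(psi),-np.cos(np.radians(40))])
print("z want",z,"to grasp TCP",k+.019*R[:,2]-o["tool_pos"])
E
```

```text
2.25 [-0.2867 -0.7566  1.9358  0.2494  1.3203 -1.9406] [0.4216 0.0221 0.3057] [2.4545 0.0012 1.6721] [-0.8096 -0.8317 -1.3317]
[[-0.1011  0.7691  0.6311]
 [ 0.9949  0.0789  0.0632]
 [-0.0012  0.6343 -0.7731]]
pred knob px [317.9852 188.5714]
z want [ 0.6395  0.0648 -0.766 ] to grasp TCP [ 0.0444  0.0056 -0.0824]
```

View pics/w1.png

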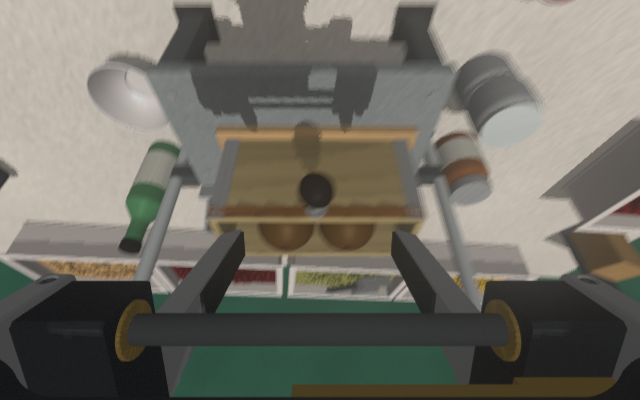

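The knob is at (316,189) in the wrist view, within a couple of pixels of the predicted point. Joint 2 is close to its limit, so I'll use less lean at the start and add lean as the crate goes over.

Request:
send_rows --rows '[0,0,0,-0.5,5,0,1,0,0,0,-0.5,5,0,1,9,1,-17,0,0,0,1,9,1,-17,0,0,0,1,9,1,-17,0,0,0,1,0,0,0,0,0,0,1,0,0,0,0,0,0,1,0,0,0,0,0,0,1]'

```text
time: 3.3
tool_pos: [0.4481, 0.0259, 0.256]
ee_rot: [2.631, 0.001, 1.673]
wrist_force: [-1.2, -0.5, 0.5]
width: 0.0935
```

```bash
cat > chk.py <<'E'
from h import *
from scipy.spatial.transform import Rotation as Ro
import sys
np.set_printoptions(precision=4,suppress=True)
o=get_obs();print(o["time"],o["joint_positions"],o["tool_pos"],o["ee_rot"],o["wrist_force"],o["width"])
R=Ro.from_euler("xyz",o["ee_rot"]).as_matrix();print(R)
for n in sys.argv[2:]:
    W=snapshot(n);cv2.imwrite(f"pics/{n}_{sys.argv[1]}.png",W["color"][:,:,::-1])
k=np.array([.454,.0265,.238])
print("to grasp TCP",k+.019*R[:,2]-o["tool_pos"])
psi=.101;e=np.array([[np.cos(psi),np.sin(psi)],[-np.sin(psi),np.cos(psi)]])
g=o["tool_pos"]-.019*R[:,2]
print("grasp in stand",e@(g[:2]-[.585,.0245]),g[2])
E
python3 chk.py 2 wrist
```

```text
3.3 [-0.1734 -0.5565  1.8734  0.1361  1.3322 -1.8452] [0.4481 0.0259 0.256 ] [2.6309 0.0011 1.6726] [-1.2486 -0.5335  0.4771] 0.0934750751487421
[[-0.1017  0.8679  0.4863]
 [ 0.9948  0.0892  0.0487]
 [-0.0011  0.4887 -0.8724]]
to grasp TCP [ 0.0151  0.0015 -0.0346]
grasp in stand [-0.1453  0.0152] 0.2726145358418938
```

View pics/wrist_2.png

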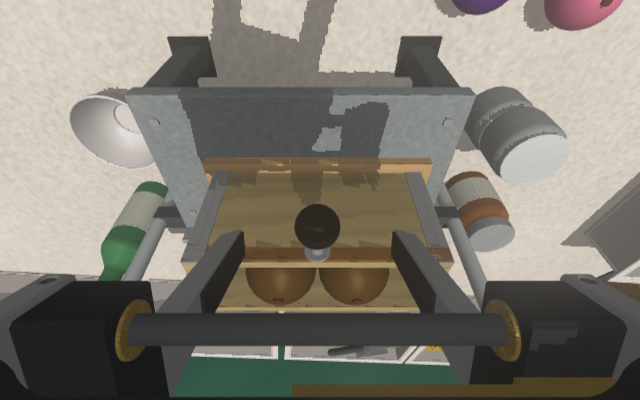

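The knob is at (317,227), centred between the fingers. I'll advance and close.

Request:
send_rows --rows '[4,0.5,-9,0,0,0,1,4,0.5,-9,0,0,0,1,4,0.5,-9,0,0,0,1,3,0,-7,0,0,0,1,0,0,0,0,0,0,0,0,0,0,0,0,0,0,0,0,0,0,0,0,0,0,0,0,0,0,0,0]'

```text
time: 4.35
tool_pos: [0.4631, 0.0274, 0.2211]
ee_rot: [2.632, 0.001, 1.673]
wrist_force: [-0.2, 0.1, -0.2]
width: 0.0577
```

```bash
python3 chk.py 3 wrist
```

```text
4.35 [-0.1593 -0.5172  1.9199  0.1326  1.2465 -1.8429] [0.4631 0.0274 0.2211] [2.6321 0.0008 1.6727] [-0.2305  0.0819 -0.201 ] 0.057669666220028004
[[-0.1017  0.8684  0.4853]
 [ 0.9948  0.0891  0.0489]
 [-0.0008  0.4877 -0.873 ]]
to grasp TCP [0.0001 0.     0.0003]
grasp in stand [-0.1303  0.0152] 0.23767855026657217
```

View pics/wrist_3.png

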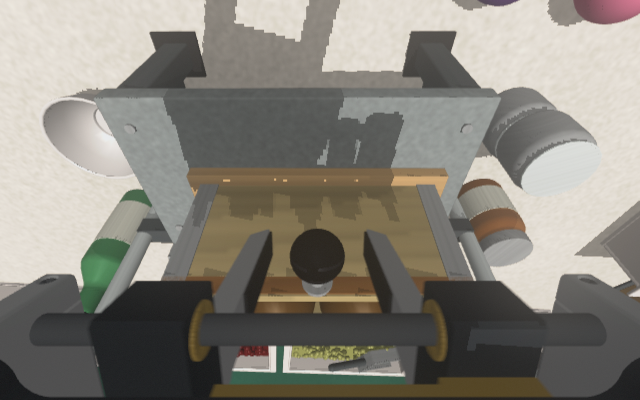

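Still closing, with the ball central. Waiting one more call.

Request:
send_rows --rows '[0,0,0,0,0,0,0,0,0,0,0,0,0,0,0,0,0,0,0,0,0,0,0,0,0,0,0,0,0,0,0,0,0,0,0,0,0,0,0,0,0,0,0,0,0,0,0,0,0,0,0,0,0,0,0,0]'

```text
time: 5.4
tool_pos: [0.463, 0.0273, 0.2206]
ee_rot: [2.633, 0.001, 1.672]
wrist_force: [-1.6, -1.2, 0.2]
width: 0.0302
```

```bash
python3 chk.py 4 wrist scene; python3 - <<'E'
import cv2
a=cv2.imread("pics/wrist_4.png")[180:340,220:420]; cv2.imwrite("pics/w4c.png",cv2.resize(a,None,fx=3.5,fy=3.5,interpolation=2))
E
```

```text
5.4 [-0.1594 -0.5168  1.9204  0.1322  1.2464 -1.8428] [0.463  0.0273 0.2206] [2.6329 0.0009 1.6724] [-1.5777 -1.1549  0.2312] 0.030247387344713585
[[-0.1015  0.8688  0.4846]
 [ 0.9948  0.0891  0.0487]
 [-0.0009  0.487  -0.8734]]
to grasp TCP [0.0002 0.0001 0.0008]
grasp in stand [-0.1304  0.0151] 0.23723395189546123
```

View pics/w4c.png

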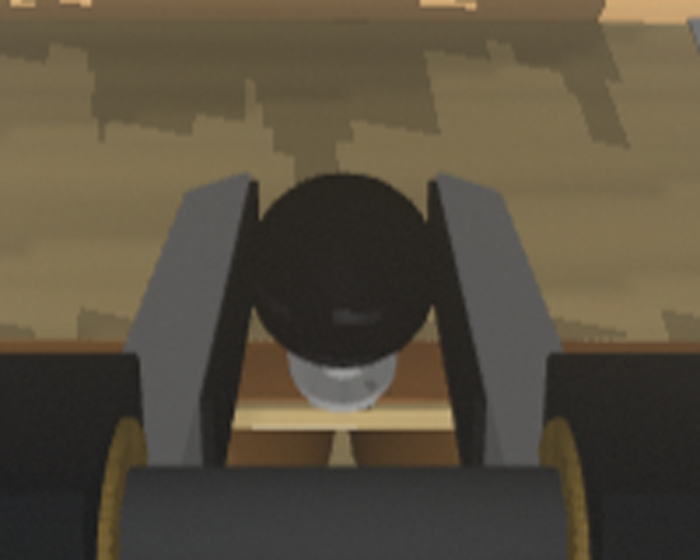

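The ball is gripped centrally. Now I'll push towards the stop, about 11 mm.

Request:
send_rows --rows '[2,0.2,0,0,0,0,0,2,0.2,0,0,0,0,0,2,0.2,0,0,0,0,0,2,0.2,0,0,0,0,0,1.5,0.2,0,0,0,0,0,0,0,0,0,0,0,0,0,0,0,0,0,0,0,0,0,0,0,0,0,0]'

```text
time: 6.5
tool_pos: [0.4718, 0.0288, 0.2206]
ee_rot: [2.634, -0.0, 1.673]
wrist_force: [-4.5, -0.4, 3.1]
width: 0.0306
```

```bash
python3 chk.py 5 top; python3 - <<'E'
import cv2
a=cv2.imread("pics/top_5.png")[120:280,255:430]; cv2.imwrite("pics/t5c.png",cv2.resize(a,None,fx=3.5,fy=3.5,interpolation=2))
E
```

```text
6.5 [-0.1506 -0.4922  1.9057  0.1292  1.2369 -1.8356] [0.4718 0.0288 0.2206] [ 2.6342 -0.0001  1.6733] [-4.4759 -0.4319  3.0947] 0.030578136109132032
[[-0.1023  0.8694  0.4833]
 [ 0.9948  0.0893  0.0498]
 [ 0.0001  0.4859 -0.874 ]]
to grasp TCP [-0.0087 -0.0014  0.0007]
grasp in stand [-0.1214  0.0157] 0.2372517485129604
```

View pics/t5c.png

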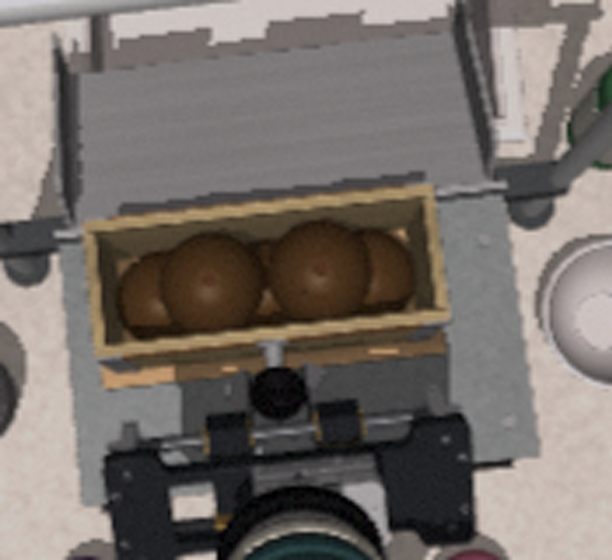

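Request:
send_rows --rows '[1,0.1,0,0,0,0,0,1,0.1,0,0,0,0,0,1,0.1,0,0,0,0,0,0,0,0,0,0,0,0,0,0,0,0,0,0,0,0,0,0,0,0,0,0,0,0,0,0,0,0,0,0,0,0,0,0,0,0]'

```text
time: 7.55
tool_pos: [0.4739, 0.0285, 0.2211]
ee_rot: [2.636, 0.002, 1.673]
wrist_force: [-12.2, -2.2, 6.9]
width: 0.0306
```

Contact: 12 N with the knob at stand x ≈ -0.119, and the model gives -0.120. Now working out the tipping path.

```bash
cat > path.py <<'E'
import numpy as np
np.set_printoptions(precision=1,suppress=True)
def knob(th):
    s,c=np.sin(th),np.cos(th); ex=np.array([c,-s]); ez=np.array([s,c])
    t1=np.radians(58.5)
    if th<t1: O=np.array([-12*s,130.])-50*ex
    else:
        if th<np.pi/2:
            e=np.array([0,148.]); zc=18.1-(18.1-14)*(th-t1)/(np.pi/2-t1)
        else:
            f=(th-np.pi/2)/np.radians(22); e=np.array([6,148.]); zc=20-0.5*f
            zc=20-0.5*f
        O=e-40*ex-zc*ez
    return O-70*ex+107*ez, O+50*ex
def lean(thd): return 29.1+11.9*np.clip((thd-14)/56,0,1)
def tcp(thd):
    k,t=knob(np.radians(thd)); l=np.radians(lean(thd)); return k+19*np.array([np.sin(l),-np.cos(l)]),k,t
if __name__=="__main__":
    p=tcp(0)[0]
    for a in np.arange(7,113,7):
        q,k,t=tcp(a); d=(q-p)/4
        print(a,"per row xyz",d[0]*.995,d[0]*.101,d[1],"lean/row %.2f"%((lean(a)-lean(a-7))/4),"knob",k,"toe",t)
        p=q
E
python3 path.py; python3 chk.py 6
```

```text
7 per row xyz 3.1024222948494273 0.31491924801989163 3.456689858559784 lean/row 0.00 knob [-107.5  250.8] toe [ -1.5 130. ]
14 per row xyz 3.501167071201725 0.35539484843354197 3.0063776873131616 lean/row 0.00 knob [-93.5 262.9] toe [ -2.9 130. ]
21 per row xyz 3.954144335099924 0.40137545512069583 2.5726133635962185 lean/row 0.37 knob [-78.  272.9] toe [ -4.3 130. ]
28 per row xyz 4.241713277754508 0.4305658704052315 2.042802033748444 lean/row 0.37 knob [-61.4 280.8] toe [ -5.6 130. ]
35 per row xyz 4.467539823708865 0.4534889670297441 1.4834499244759343 lean/row 0.37 knob [-43.8 286.5] toe [ -6.9 130. ]
42 per row xyz 4.628233342570529 0.46980057045188284 0.9029342992737384 lean/row 0.37 knob [-25.6 289.8] toe [ -8. 130.]
49 per row xyz 4.721373198165795 0.4792549678540154 0.3099472797569831 lean/row 0.37 knob [ -7.  290.8] toe [ -9.1 130. ]
56 per row xyz 4.745544851543571 0.481708572870252 -0.28663375944357483 lean/row 0.37 knob [ 11.7 289.3] toe [ -9.9 130. ]
63 per row xyz 4.607487777911992 0.46769473926543836 -0.5932246985052672 lean/row 0.37 knob [ 29.8 286.6] toe [-11.1 131.
[... 496 characters left out ...]
4]
98 per row xyz 3.1624019896986426 0.32100763915533964 -2.9170917209214977 lean/row 0.00 knob [107.6 244.8] toe [-15.  140.9]
105 per row xyz 2.7841400758169406 0.2826112036758905 -3.287443343842547 lean/row 0.00 knob [118.8 231.6] toe [-15.6 143.4]
112 per row xyz 2.3632189793898055 0.23988453961645265 -3.608550781011999 lean/row 0.00 knob [128.3 217.2] toe [-15.8 146. ]
7.55 [-0.1485 -0.4855  1.9004  0.1262  1.2367 -1.8337] [0.4739 0.0285 0.2211] [2.6359 0.0016 1.6732] [-12.2432  -2.2472   6.8709] 0.03059784387081601
[[-0.1022  0.8702  0.482 ]
 [ 0.9948  0.0902  0.0482]
 [-0.0016  0.4844 -0.8749]]
to grasp TCP [-0.0107 -0.0011  0.0003]
grasp in stand [-0.1193  0.0152] 0.23773319996322195
```

Request:
send_rows --rows '[2.8,0.3,3.5,0,0,0,0,2.8,0.3,3.5,0,0,0,0,3,0.3,3.5,0,0,0,0,3,0.3,3.4,0,0,0,0,3.4,0.35,3,0,0,0,0,3.5,0.35,3,0,0,0,0,3.5,0.35,3,0,0,0,0,3.5,0.35,3,0,0,0,0]'

```text
time: 8.55
tool_pos: [0.5001, 0.0313, 0.2459]
ee_rot: [2.636, 0.0, 1.673]
wrist_force: [-4.9, -1.4, 1.1]
width: 0.0305
```

```bash
python3 chk.py 7 scene
```

```text
8.55 [-0.1289 -0.4204  1.8117  0.1165  1.2576 -1.8099] [0.5001 0.0313 0.2459] [2.6357 0.0005 1.6728] [-4.8576 -1.3572  1.1455] 0.03048648928758504
[[-0.1019  0.8702  0.4821]
 [ 0.9948  0.0893  0.049 ]
 [-0.0005  0.4846 -0.8748]]
to grasp TCP [-0.037  -0.0039 -0.0245]
grasp in stand [-0.093   0.0153] 0.26253582702600825
```

View pics/scene_7.png

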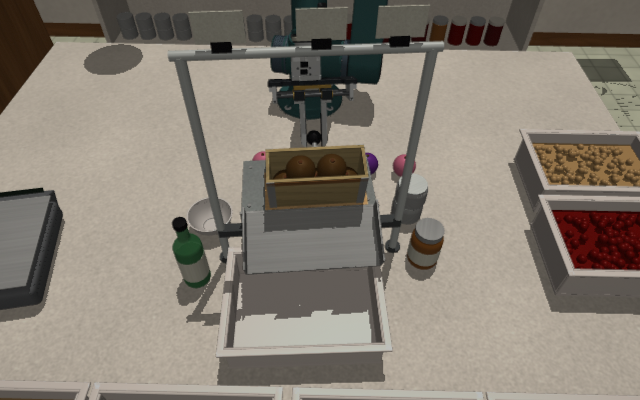

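Tipping as planned: the rim's front edge has moved to about (317,178), and the knob is still held at (314,137). Continuing.

Request:
send_rows --rows '[3.9,0.4,2.6,0.04,-0.37,0,0,3.9,0.4,2.6,0.04,-0.37,0,0,3.9,0.4,2.6,0.04,-0.37,0,0,3.9,0.4,2.6,0.04,-0.37,0,0,4.2,0.43,2.0,0.04,-0.37,0,0,4.2,0.43,2.0,0.04,-0.37,0,0,4.2,0.43,2.0,0.04,-0.37,0,0,4.2,0.43,2.0,0.04,-0.37,0,0]'

```text
time: 9.6
tool_pos: [0.5338, 0.0348, 0.2652]
ee_rot: [2.58, -0.0, 1.673]
wrist_force: [-2.8, -0.3, 1.6]
width: 0.0309
```

Request:
send_rows --rows '[4.4,0.45,1.5,0.04,-0.37,0,0,4.4,0.45,1.5,0.04,-0.37,0,0,4.4,0.45,1.5,0.04,-0.37,0,0,4.4,0.45,1.5,0.04,-0.37,0,0,4.6,0.47,0.9,0.04,-0.37,0,0,4.6,0.47,0.9,0.04,-0.37,0,0,4.6,0.47,0.9,0.04,-0.37,0,0,4.6,0.47,0.9,0.04,-0.37,0,0]'

```text
time: 10.6
tool_pos: [0.5702, 0.0384, 0.2756]
ee_rot: [2.526, 0.0, 1.673]
wrist_force: [-2.7, 0.6, 5.1]
width: 0.0306
```

```bash
python3 chk.py 8 scene
```

```text
10.6 [-0.1054 -0.328   1.7308  0.1312  1.1369 -1.7963] [0.5702 0.0384 0.2756] [2.5263 0.0001 1.6726] [-2.6589  0.5843  5.1073] 0.030624630273551546
[[-0.1017  0.8124  0.5742]
 [ 0.9948  0.0831  0.0586]
 [-0.0001  0.5772 -0.8166]]
to grasp TCP [-0.1053 -0.0108 -0.0531]
grasp in stand [-0.0243  0.0153] 0.2911064318674981
```

View pics/scene_8.png

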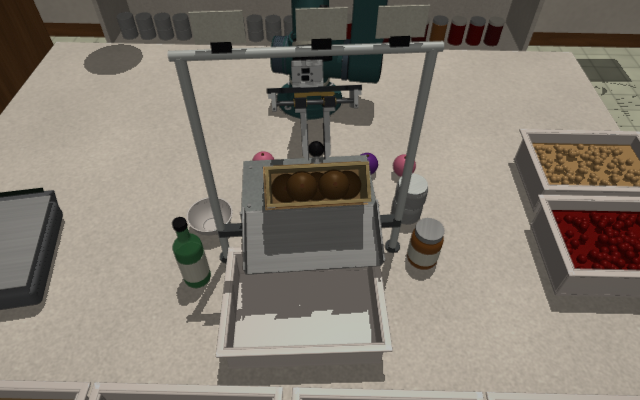

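About 42°. The fruits are still in the crate at (315,186), forces are small. Continuing.

Request:
send_rows --rows '[4.7,0.48,0.3,0.04,-0.37,0,0,4.7,0.48,0.3,0.04,-0.37,0,0,4.7,0.48,0.3,0.04,-0.37,0,0,4.7,0.48,0.3,0.04,-0.37,0,0,4.7,0.48,-0.3,0.04,-0.37,0,0,4.7,0.48,-0.3,0.04,-0.37,0,0,4.7,0.48,-0.3,0.04,-0.37,0,0,4.7,0.48,-0.3,0.04,-0.37,0,0]'

```text
time: 11.65
tool_pos: [0.6084, 0.0422, 0.2763]
ee_rot: [2.472, -0.0, 1.672]
wrist_force: [-0.9, -0.0, 4.2]
width: 0.0307
```

Request:
send_rows --rows '[4.6,0.47,-0.6,0.04,-0.37,0,0,4.6,0.47,-0.6,0.04,-0.37,0,0,4.6,0.47,-0.6,0.04,-0.37,0,0,4.6,0.47,-0.6,0.04,-0.37,0,0,4.4,0.45,-1.0,0.04,-0.37,0,0,4.4,0.45,-1.0,0.04,-0.37,0,0,4.4,0.45,-1.0,0.04,-0.37,0,0,4.4,0.45,-1.0,0.04,-0.37,0,0]'

```text
time: 12.65
tool_pos: [0.6437, 0.0459, 0.2687]
ee_rot: [2.423, -0.0, 1.673]
wrist_force: [1.4, 0.1, 5.9]
width: 0.0307
```

```bash
python3 chk.py 9 scene
```

```text
12.65 [-0.0832 -0.2146  1.7019  0.1498  0.9497 -1.798 ] [0.6437 0.0459 0.2687] [ 2.4231 -0.0005  1.6725] [1.3574 0.0962 5.8718] 0.03067594935843811
[[-0.1016  0.7489  0.6548]
 [ 0.9948  0.0761  0.0672]
 [ 0.0005  0.6583 -0.7528]]
to grasp TCP [-0.1773 -0.0181 -0.045 ]
grasp in stand [0.0481 0.0153] 0.2829978262564033
```

View pics/scene_9.png

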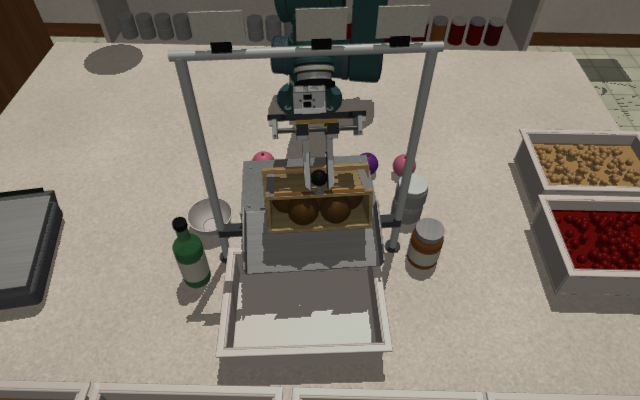

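About 70°, with the knob at (319,178), the fruits still inside and plenty of wrist clearance to the rail. Continuing more slowly.

Request:
send_rows --rows '[4.2,0.42,-1.6,0,0,0,0,4.2,0.42,-1.6,0,0,0,0,4.2,0.42,-1.6,0,0,0,0,4.2,0.42,-1.6,0,0,0,0,4,0.4,-2.2,0,0,0,0,4,0.4,-2.2,0,0,0,0,4,0.4,-2.2,0,0,0,0,4,0.4,-2.2,0,0,0,0]'

```text
time: 13.7
tool_pos: [0.6757, 0.0492, 0.2518]
ee_rot: [2.427, -0.001, 1.673]
wrist_force: [1.9, 0.2, 2.5]
width: 0.0307
```

Request:
send_rows --rows '[3.6,0.37,-2.6,0,0,0,0,3.6,0.37,-2.6,0,0,0,0,3.6,0.37,-2.6,0,0,0,0,3.6,0.37,-2.6,0,0,0,0,3.1,0.32,-2.9,0,0,0,0,3.1,0.32,-2.9,0,0,0,0,3.1,0.32,-2.9,0,0,0,0,3.1,0.32,-2.9,0,0,0,0]'

```text
time: 14.7
tool_pos: [0.7024, 0.0519, 0.23]
ee_rot: [2.427, -0.001, 1.673]
wrist_force: [-0.8, 0.2, 0.4]
width: 0.0306
```

```bash
python3 chk.py 10 scene
```

```text
14.7 [-0.0598 -0.0614  1.6428  0.141   0.8566 -1.7857] [0.7024 0.0519 0.23  ] [ 2.4265 -0.0008  1.6728] [-0.7571  0.2139  0.39  ] 0.030600033777630008
[[-0.1018  0.7512  0.6522]
 [ 0.9948  0.0764  0.0673]
 [ 0.0008  0.6557 -0.7551]]
to grasp TCP [-0.236  -0.0242 -0.0063]
grasp in stand [0.1071 0.0154] 0.2443375002529701
```

View pics/scene_10.png

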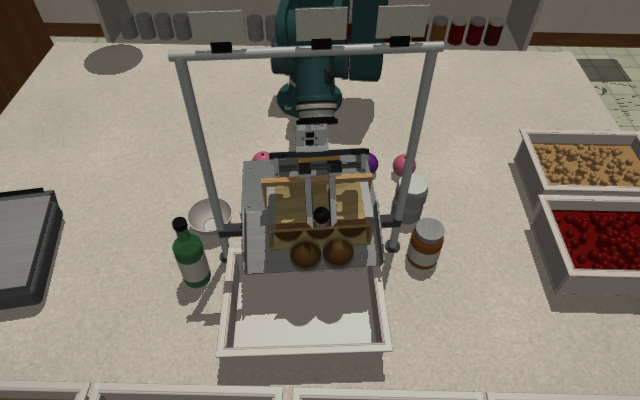

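About 98°: two fruits at (306,254) and (338,252) are leaving onto the apron. Next is the last 14°.

Request:
send_rows --rows '[2.8,0.28,-3.3,0,0,0,0,2.8,0.28,-3.3,0,0,0,0,2.8,0.28,-3.3,0,0,0,0,2.8,0.28,-3.3,0,0,0,0,2.4,0.24,-3.5,0,0,0,0,2.4,0.24,-3.5,0,0,0,0,2.4,0.24,-3.5,0,0,0,0,2.4,0.24,-3.5,0,0,0,0]'

```text
time: 15.75
tool_pos: [0.7238, 0.0541, 0.2041]
ee_rot: [2.424, -0.001, 1.673]
wrist_force: [-1.3, 1.0, 4.9]
width: 0.0307
```

Request:
send_rows --rows '[0,0,0,0,0,0,0,0,0,0,0,0,0,0,0,0,0,0,0,0,0,0,0,0,0,0,0,0,0,0,0,0,0,0,0,0,0,0,0,0,0,0,0,0,0,0,0,0,0,0,0,0,0,0,0,0]'

```text
time: 16.75
tool_pos: [0.7238, 0.054, 0.2045]
ee_rot: [2.424, -0.001, 1.673]
wrist_force: [5.1, 1.5, 2.4]
width: 0.0304
```

```bash
python3 chk.py 11 scene top
```

```text
16.75 [-0.0531 -0.0004  1.6364  0.1427  0.7986 -1.7875] [0.7238 0.054  0.2045] [ 2.4235 -0.0005  1.6726] [5.0681 1.5019 2.3552] 0.030363214805274725
[[-0.1016  0.7492  0.6545]
 [ 0.9948  0.0762  0.0673]
 [ 0.0005  0.6579 -0.7531]]
to grasp TCP [-0.2574 -0.0262  0.0192]
grasp in stand [0.1286 0.0153] 0.21876034870429423
```

View pics/scene_11.png

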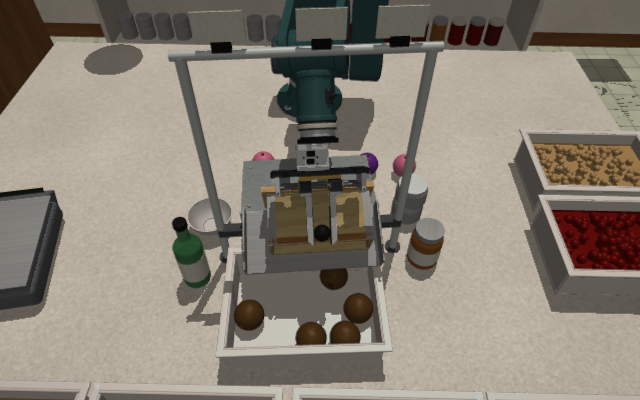

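View pics/top_11.png

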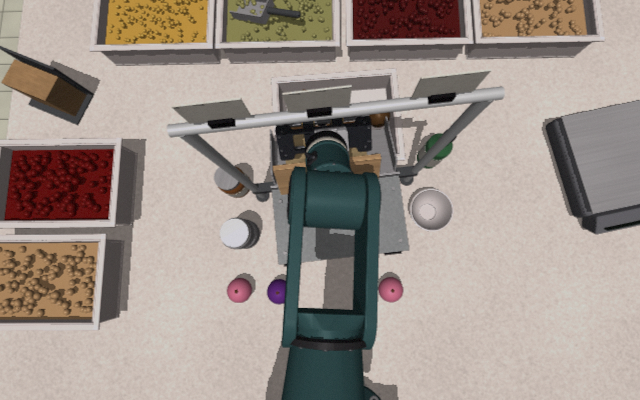

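All five fruits are visible in the tub, at (249,314), (311,336), (345,334), (358,308) and (334,277). I'll hold for one more call, then check that they lie still and where.

Request:
send_rows --rows '[0,0,-0.5,0,0,0,0,0,0,-0.5,0,0,0,0,0,0,0,0,0,0,0,0,0,0,0,0,0,0,0,0,0,0,0,0,0,0,0,0,0,0,0,0,0,0,0,0,0,0,0,0,0,0,0,0,0,0]'

```text
time: 17.85
tool_pos: [0.7241, 0.054, 0.204]
ee_rot: [2.422, -0.001, 1.673]
wrist_force: [6.6, 2.0, 3.5]
width: 0.0306
```

```bash
python3 chk.py 12 scene; python3 - <<'E'
from h import *
np.set_printoptions(precision=3,suppress=True)
S=snapshot("scene");psi=.101;e=np.array([[np.cos(psi),np.sin(psi)],[-np.sin(psi),np.cos(psi)]])
tubc=np.mean([onz(S,p,.085)[:2] for p in [(219,353),(389,349)]],0)  # outer far rim mid
tubc=tubc-.11*e[0]
print(tubc)
im=S["color"];hsv=cv2.cvtColor(im,cv2.COLOR_RGB2HSV)
m=((hsv[...,0]<18)&(hsv[...,1]>110)&(hsv[...,2]<150)).astype(np.uint8);m[:260]=0;m[:,:225]=0;m[:,390:]=0
n,l,st,c=cv2.connectedComponentsWithStats(m)
for i in range(1,n):
    if st[i,4]>80: print(c[i],st[i,4],e@(onz(S,c[i],.037)[:2]-tubc))
a=im[240:360,210:400,::-1]; cv2.imwrite("pics/tub12.png",cv2.resize(a,None,fx=4,fy=4,interpolation=2))
E
```

```text
17.85 [-0.0531  0.0001  1.6374  0.1432  0.7962 -1.7879] [0.7241 0.054  0.204 ] [ 2.4225 -0.0005  1.6725] [6.5935 1.9631 3.4773] 0.030642566541742897
[[-0.1015  0.7485  0.6553]
 [ 0.9948  0.076   0.0673]
 [ 0.0005  0.6587 -0.7524]]
to grasp TCP [-0.2576 -0.0262  0.0197]
grasp in stand [0.1288 0.0153] 0.21831441852143652
[0.768 0.015]
[333.701 277.767] 451 [-0.071  0.073]
[352.094 318.97 ] 1217 [0.029 0.101]
[248.854 314.514] 698 [ 0.003 -0.108]
[310.777 333.799] 547 [0.054 0.015]
```

View pics/tub12.png

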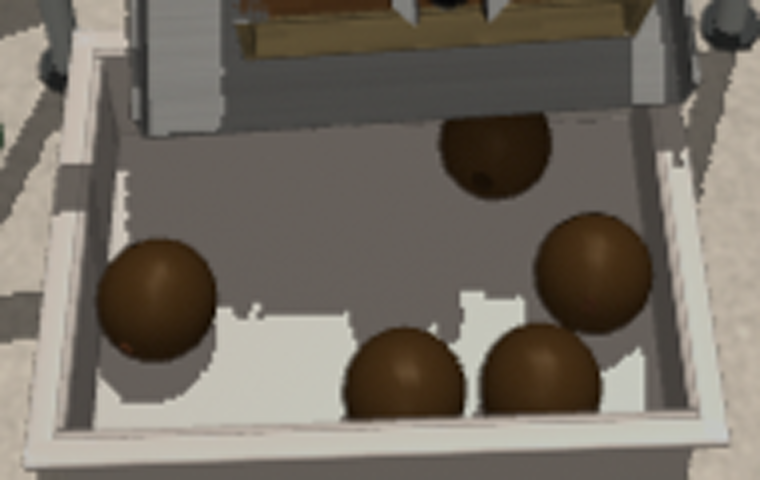

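All five fruits lie still in the tub and the crate lies on the apron. Now I'll retrace the path slowly.

Request:
send_rows --rows '[-2.4,-0.24,4,0,0,0,0,-2.4,-0.24,4,0,0,0,0,-2.4,-0.24,3.5,0,0,0,0,-2.4,-0.24,3.5,0,0,0,0,-2.8,-0.28,3.3,0,0,0,0,-2.8,-0.28,3.3,0,0,0,0,-2.8,-0.28,3.3,0,0,0,0,-2.8,-0.28,3.3,0,0,0,0]'

```text
time: 18.95
tool_pos: [0.7021, 0.0518, 0.2304]
ee_rot: [2.426, -0.001, 1.673]
wrist_force: [3.8, 1.0, 0.8]
width: 0.0307
```

Request:
send_rows --rows '[-3.1,-0.32,2.9,0,0,0,0,-3.1,-0.32,2.9,0,0,0,0,-3.1,-0.32,2.9,0,0,0,0,-3.1,-0.32,2.9,0,0,0,0,-3.6,-0.37,2.6,0,0,0,0,-3.6,-0.37,2.6,0,0,0,0,-3.6,-0.37,2.6,0,0,0,0,-3.6,-0.37,2.6,0,0,0,0]'

```text
time: 19.95
tool_pos: [0.6748, 0.0492, 0.2517]
ee_rot: [2.428, -0.001, 1.673]
wrist_force: [-0.1, -0.4, -4.3]
width: 0.0307
```

```bash
python3 chk.py 13 scene
```

```text
19.95 [-0.0698 -0.1336  1.6648  0.1434  0.9091 -1.7891] [0.6748 0.0492 0.2517] [ 2.4279 -0.0011  1.6729] [-0.1492 -0.4043 -4.3417] 0.03066307021892606
[[-0.1019  0.7521  0.6511]
 [ 0.9948  0.0764  0.0675]
 [ 0.0011  0.6546 -0.7559]]
to grasp TCP [-0.2084 -0.0214 -0.028 ]
grasp in stand [0.0794 0.0155] 0.2660372032324119
```

View pics/scene_13.png

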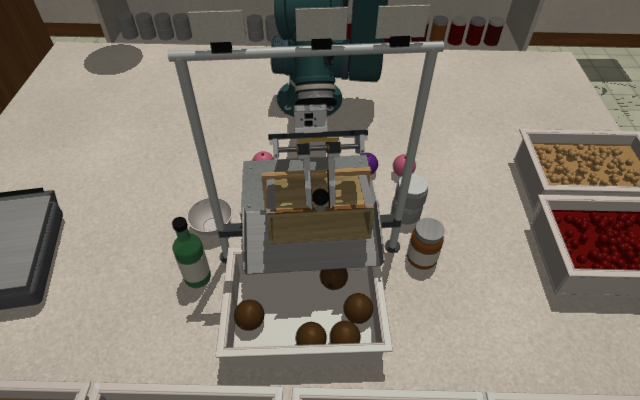

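The empty crate is back at about 84° and the fruits haven't moved. Continuing to 70° and then 56°.

Request:
send_rows --rows '[-4,-0.4,2.2,0,0,0,0,-4,-0.4,2.2,0,0,0,0,-4,-0.4,2.2,0,0,0,0,-4,-0.4,2.2,0,0,0,0,-4.2,-0.42,1.6,0,0,0,0,-4.2,-0.42,1.6,0,0,0,0,-4.2,-0.42,1.6,0,0,0,0,-4.2,-0.42,1.6,0,0,0,0]'

```text
time: 21.0
tool_pos: [0.6427, 0.0459, 0.2684]
ee_rot: [2.425, -0.001, 1.673]
wrist_force: [0.5, 0.4, -3.3]
width: 0.0307
```

Request:
send_rows --rows '[-4.4,-0.45,1,-0.04,0.37,0,0,-4.4,-0.45,1,-0.04,0.37,0,0,-4.4,-0.45,1,-0.04,0.37,0,0,-4.4,-0.45,1,-0.04,0.37,0,0,-4.6,-0.47,0.6,-0.04,0.37,0,0,-4.6,-0.47,0.6,-0.04,0.37,0,0,-4.6,-0.47,0.6,-0.04,0.37,0,0,-4.6,-0.47,0.6,-0.04,0.37,0,0]'

```text
time: 22.0
tool_pos: [0.6066, 0.0422, 0.2746]
ee_rot: [2.477, -0.0, 1.673]
wrist_force: [-0.2, 0.2, -5.4]
width: 0.031
```

Request:
send_rows --rows '[-4.7,-0.48,0.3,-0.04,0.37,0,0,-4.7,-0.48,0.3,-0.04,0.37,0,0,-4.7,-0.48,0.3,-0.04,0.37,0,0,-4.7,-0.48,0.3,-0.04,0.37,0,0,-4.7,-0.48,-0.3,-0.04,0.37,0,0,-4.7,-0.48,-0.3,-0.04,0.37,0,0,-4.7,-0.48,-0.3,-0.04,0.37,0,0,-4.7,-0.48,-0.3,-0.04,0.37,0,0]'

```text
time: 23.0
tool_pos: [0.5691, 0.0383, 0.2745]
ee_rot: [2.529, -0.0, 1.673]
wrist_force: [0.2, -0.1, -4.7]
width: 0.0311
```

```bash
python3 chk.py 14 scene
```

```text
23.0 [-0.1057 -0.3286  1.7323  0.1308  1.1392 -1.7964] [0.5691 0.0383 0.2745] [ 2.5294 -0.0001  1.6726] [ 0.1662 -0.0508 -4.7101] 0.031116141951808184
[[-0.1017  0.8141  0.5717]
 [ 0.9948  0.0831  0.0585]
 [ 0.0001  0.5747 -0.8184]]
to grasp TCP [-0.1042 -0.0107 -0.052 ]
grasp in stand [-0.0254  0.0154] 0.2900468291165961
```

View pics/scene_14.png

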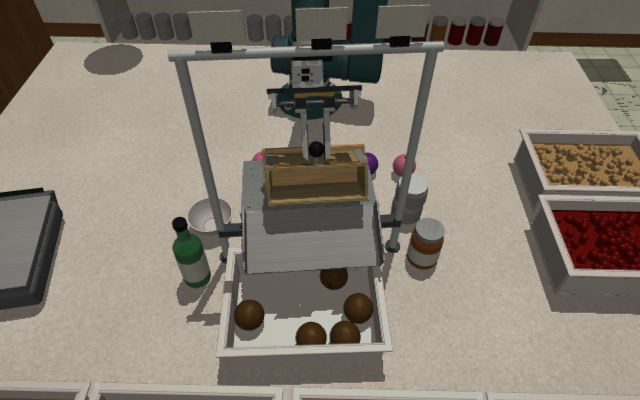

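```bash
python3 - <<'E'
import cv2,numpy as np
f=lambda n:cv2.resize(cv2.imread(f"pics/{n}.png")[130:240,230:390],None,fx=2.5*2*.98,fy=2.5*2*.98,interpolation=2)[:, :]
a=cv2.imread("pics/scene_8.png")[130:230,235:390];b=cv2.imread("pics/scene_14.png")[130:230,235:390]
cv2.imwrite("pics/cmp.png",cv2.resize(np.hstack([a,b]),None,fx=2.55,fy=2.55,interpolation=2))
cv2.imwrite("pics/c14.png",cv2.resize(b,None,fx=5,fy=5,interpolation=2))
E
```

```text
(no output)
```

View pics/cmp.png

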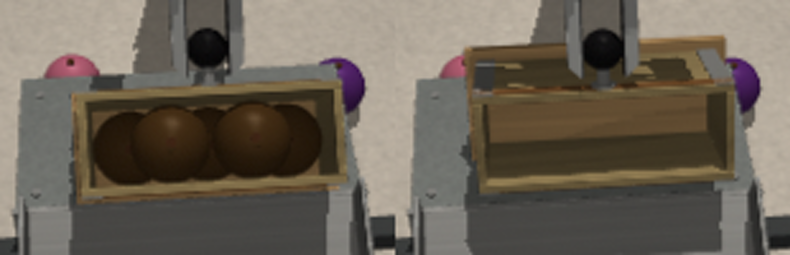

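View pics/c14.png

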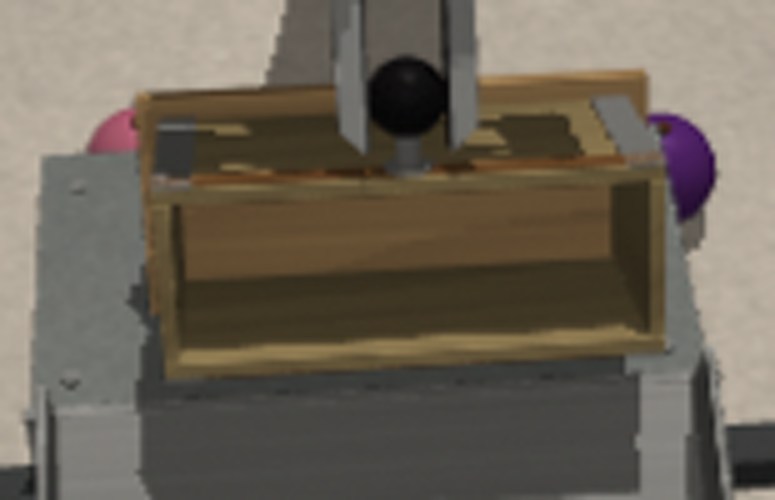

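```bash
cat > pose.py <<'E'
from h import *
def pose(S,obj,px):
    K,R,t=cam(S)
    ok,r,tv=cv2.solvePnP(np.float64(obj),np.float64(px),K,None,flags=cv2.SOLVEPNP_SQPNP)
    ok,r,tv=cv2.solvePnP(np.float64(obj),np.float64(px),K,None,r,tv,True)
    e=cv2.projectPoints(np.float64(obj),r,tv,K,None)[0][:,0]-px
    Rc=R.T@cv2.Rodrigues(r)[0]; o=R.T@(tv[:,0]-t)
    psi=.101;M=np.array([[np.cos(psi),np.sin(psi),0],[-np.sin(psi),np.cos(psi),0],[0,0,1]])
    Rs=M@Rc;os=M@(o-[.585,.0245,0])
    print("z axis",Rs[:,2],"tilt",np.degrees(np.arctan2(Rs[0,2],Rs[2,2])),"yaw of y",np.degrees(np.arctan2(-Rs[0,1],Rs[1,1])),"origin",os,"toe",os+Rs@[.05,0,0],"knob",os+Rs@[-.07,0,.107],"res",np.abs(e).max())
E
python3 - <<'E'
from pose import *
np.set_printoptions(precision=3,suppress=True)
S=snapshot("scene")
P=np.array([(150,203),(662,168),(170,377),(663,350),(408,97)])
px=(P+.5)/5-.5+[235,130]
obj=np.array([(-40,-102,117),(-40,102,117),(40,-102,117),(40,102,117),(-70,0,107)])/1000
pose(S,obj,px)
E
```

```text
z axis [ 0.923 -0.01   0.384] tilt 67.38666047732814 yaw of y -0.21098979520839703 origin [-0.101  0.018  0.18 ] toe [-0.082  0.018  0.134] knob [-0.029  0.016  0.286] res 1.1649634729235174
```

The enlarged view shows the crate's tilt is still about 67° (knob friction), with its toe about 80 mm behind the stop and near the deck. I'll turn it back with the wrist by leaning further, about the knob.

Request:
send_rows --rows '[0.7,0.07,2.3,0.31,-3.1,0,0,0.7,0.07,2.3,0.31,-3.1,0,0,0.7,0.07,2.3,0.31,-3.1,0,0,0.7,0.07,2.3,0.31,-3.1,0,0,0.7,0.07,2.3,0.31,-3.1,0,0,0.7,0.07,2.3,0.31,-3.1,0,0,0.7,0.07,2.3,0.31,-3.1,0,0,0.7,0.07,2.3,0.31,-3.1,0,0]'

```text
time: 24.1
tool_pos: [0.5746, 0.039, 0.2923]
ee_rot: [2.094, 0.001, 1.673]
wrist_force: [-0.0, 0.3, -5.5]
width: 0.0304
```

```bash
python3 chk.py 15 scene;python3 - <<'E'
import cv2
b=cv2.imread("pics/scene_15.png")[130:230,235:390]
cv2.imwrite("pics/c15.png",cv2.resize(b,None,fx=5,fy=5,interpolation=2))
E
```

```text
24.1 [-0.179  -0.5616  2.0618  0.4065  0.6515 -2.0447] [0.5746 0.039  0.2923] [2.0939 0.0011 1.6728] [-0.0276  0.2925 -5.4638] 0.03039541604462226
[[-0.1019  0.4968  0.8618]
 [ 0.9948  0.0518  0.0877]
 [-0.0011  0.8663 -0.4995]]
to grasp TCP [-0.1042 -0.0108 -0.0638]
grasp in stand [-0.0254  0.0155] 0.30176833183060914
```

View pics/c15.png

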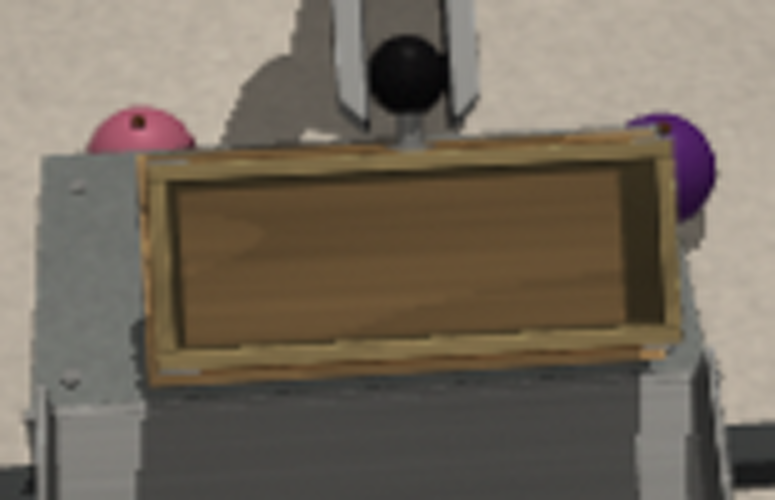

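It rotated with the hand. Now I'll measure the tilt.

```bash
python3 - <<'E'
from pose import *
np.set_printoptions(precision=3,suppress=True)
S=snapshot("scene")
P=np.array([(148,185),(676,142),(160,372),(682,343),(408,75)])
px=(P+.5)/5-.5+[235,130]
obj=np.array([(-40,-102,117),(-40,102,117),(40,-102,117),(40,102,117),(-70,0,107)])/1000
pose(S,obj,px)
E
```

```text
z axis [ 0.881 -0.011  0.474] tilt 61.71051748021766 yaw of y -0.015555238332049125 origin [-0.073  0.018  0.202] toe [-0.049  0.019  0.158] knob [-0.012  0.015  0.314] res 1.2271052987480857
```

```bash
cat > tilt.py <<'E'
from h import *
from scipy.optimize import least_squares
def tilt(S,k,obj,px):
    psi=.101;M=np.array([[np.cos(psi),np.sin(psi),0],[-np.sin(psi),np.cos(psi),0],[0,0,1]])
    K,R,t=cam(S);r=cv2.Rodrigues(R)[0]
    def f(v):
        c,s=np.cos(v[0]),np.sin(v[0]);A=np.array([[c,0,s],[0,1,0],[-s,0,c]])
        w=(A@(obj-[-.07,0,.107]).T).T
        Y=np.array([[np.cos(v[1]),-np.sin(v[1]),0],[np.sin(v[1]),np.cos(v[1]),0],[0,0,1]])
        w=(M.T@Y@w.T).T+k
        return (cv2.projectPoints(w,r,t,K,None)[0][:,0]-px).ravel()
    q=least_squares(f,[.9,0.]);th=q.x[0];c,s=np.cos(th),np.sin(th)
    d=np.array([120*c-107*s,-120*s-107*c]);ks=(M@(k-[.585,.0245,0]))[[0,2]]*1000
    print("tilt %.1f yaw %.1f"%tuple(np.degrees(q.x)),"toe",ks+d,"res",np.round(q.fun,1))
rim=np.array([(-40,-102,117),(-40,102,117),(40,-102,117),(40,102,117)])/1000
E
python3 - <<'E'
from tilt import *
np.set_printoptions(precision=3,suppress=True)
S=snapshot("scene")
g=lambda P:(np.array(P)+.5)/5-.5+[235,130]
tilt(S,np.array([.5582,.0373,.3018]),rim,g([(148,185),(676,142),(160,372),(682,343)]))
tilt(S,np.array([.5582,.0373,.2900]),rim,g([(150,203),(662,168),(170,377),(663,350)]))
E
```

```text
tilt 54.4 yaw 1.4 toe [-42.384 141.926] res [-0.1 -1.7 -1.  -0.   0.7  1.3 -0.9 -0.4]
tilt 67.7 yaw 0.9 toe [-78.929 138.406] res [ 0.1 -1.   0.7 -0.3 -0.8  0.6 -0.1 -0.6]
```

Request:
send_rows --rows '[2.7,0.27,0,0.15,-1.5,0,0,2.7,0.27,0,0.15,-1.5,0,0,2.7,0.27,0,0.15,-1.5,0,0,2.7,0.27,0,0.15,-1.5,0,0,2.7,0.27,0,0.15,-1.5,0,0,2.7,0.27,0,0.15,-1.5,0,0,2.7,0.27,0,0.15,-1.5,0,0,2.7,0.27,0,0.15,-1.5,0,0]'

```text
time: 25.25
tool_pos: [0.5979, 0.0401, 0.2981]
ee_rot: [1.874, 0.003, 1.669]
wrist_force: [-2.2, 1.6, 1.2]
width: 0.0308
```

```bash
python3 chk.py 16 scene;python3 - <<'E'
import cv2
b=cv2.imread("pics/scene_16.png")[130:230,235:390]
cv2.imwrite("pics/c16.png",cv2.resize(b,None,fx=5,fy=5,interpolation=2))
E
```

```text
25.25 [-0.1872 -0.5462  2.1829  0.8455  0.3668 -2.472 ] [0.5979 0.0401 0.2981] [1.8743 0.0025 1.6694] [-2.2417  1.6316  1.2253] 0.030826633879496412
[[-0.0984  0.2972  0.9497]
 [ 0.9951  0.0318  0.0932]
 [-0.0025  0.9543 -0.2988]]
to grasp TCP [-0.1258 -0.0118 -0.0658]
grasp in stand [-0.0037  0.0143] 0.30376769833226913
```

View pics/c16.png

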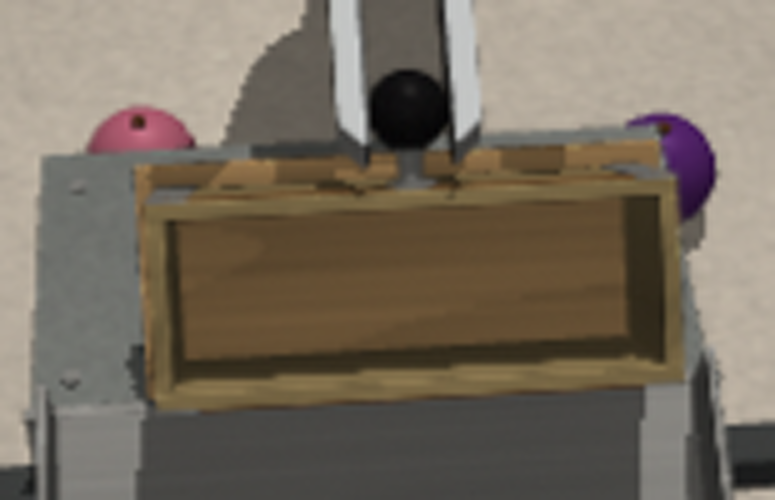

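```bash
python3 - <<'E'
from tilt import *
from scipy.spatial.transform import Rotation as Ro
np.set_printoptions(precision=3,suppress=True)
S=snapshot("scene");o=get_obs()
g=lambda P:(np.array(P)+.5)/5-.5+[235,130]
k=o["tool_pos"]-.019*Ro.from_euler("xyz",o["ee_rot"]).as_matrix()[:,2]
print(o["wrist_force"],o["wrist_torque"])
tilt(S,k,rim,g([(145,220),(680,178),(160,408),(684,380)]))
E
```

```text
[-1.032 -0.835 -2.374] [-0.097  1.067 -0.048]
tilt 58.8 yaw 1.2 toe [-33.55  143.947] res [-0.  -0.8 -0.9  0.6  0.2  1.4 -1.1 -0.4]
```

The ball turns nearly freely, so the crate hangs at about 55°. I'll take it forward and lean the wrist back off its limit. Then I'll set the toe down while moving back, so toe friction turns it past the 48° balance.

Request:
send_rows --rows '[2.3,0.23,-0.3,-0.15,1.5,0,0,2.3,0.23,-0.3,-0.15,1.5,0,0,2.3,0.23,-0.3,-0.15,1.5,0,0,2.3,0.23,-0.3,-0.15,1.5,0,0,2.3,0.23,-0.3,-0.15,1.5,0,0,2.3,0.23,-0.3,-0.15,1.5,0,0,2.3,0.23,-0.3,-0.15,1.5,0,0,0,0,0,-0.15,1.5,0,0]'

```text
time: 26.35
tool_pos: [0.6122, 0.0427, 0.2888]
ee_rot: [2.099, 0.0, 1.672]
wrist_force: [-0.1, -0.3, -5.1]
width: 0.0304
```

```bash
python3 chk.py 17 scene;python3 - <<'E'
import cv2
b=cv2.imread("pics/scene_17.png")[130:230,235:390]
cv2.imwrite("pics/c17.png",cv2.resize(b,None,fx=5,fy=5,interpolation=2))
E
```

```text
26.35 [-0.1444 -0.4509  2.003   0.3847  0.5946 -2.0205] [0.6122 0.0427 0.2888] [2.0986 0.0003 1.6725] [-0.0554 -0.3349 -5.1231] 0.030389496227741442
[[-0.1015  0.501   0.8595]
 [ 0.9948  0.0514  0.0875]
 [-0.0003  0.8639 -0.5037]]
to grasp TCP [-0.1419 -0.0145 -0.0604]
grasp in stand [0.0125 0.0153] 0.29835120112389246
```

View pics/c17.png

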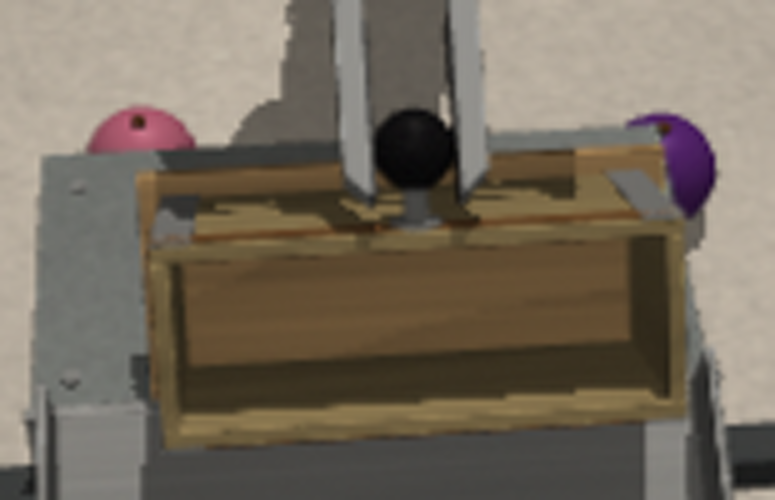

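```bash
python3 - <<'E'
from tilt import *
from scipy.spatial.transform import Rotation as Ro
np.set_printoptions(precision=3,suppress=True)
S=snapshot("scene");o=get_obs()
g=lambda P:(np.array(P)+.5)/5-.5+[235,130]
k=o["tool_pos"]-.019*Ro.from_euler("xyz",o["ee_rot"]).as_matrix()[:,2]
print(o["wrist_force"],o["wrist_torque"])
tilt(S,k,rim,g([(150,262),(684,222),(166,447),(684,414)]))
E
```

```text
[ 0.902 -0.473 -4.844] [-0.147  1.155  0.009]
tilt 61.2 yaw 1.3 toe [-22.912 143.75 ] res [-0.5 -2.1 -0.1 -1.3 -0.3  0.4  0.2 -0.7]
```

Request:
send_rows --rows '[0,0,-3,0.1,-1,0,0,0,0,-3,0.1,-1,0,0,-1,-0.1,-3,0.1,-1,0,0,-3,-0.3,-2,0.1,-1,0,0,-4,-0.4,0,0.1,-1,0,0,-4,-0.4,0,0.1,-1,0,0,-4,-0.4,0,0,0,0,0,-4,-0.4,0,0,0,0,0]'

```text
time: 27.45
tool_pos: [0.5933, 0.0408, 0.2844]
ee_rot: [1.981, 0.001, 1.672]
wrist_force: [-0.4, 6.0, 4.4]
width: 0.0306
```

```bash
cat > c.sh <<'E'
python3 chk.py $1 scene;python3 - <<F
import cv2
b=cv2.imread("pics/scene_$1.png")[130:230,235:390]
cv2.imwrite("pics/c$1.png",cv2.resize(b,None,fx=5,fy=5,interpolation=2))
F
E
bash c.sh 18
```

```text
27.45 [-0.1773 -0.5358  2.1341  0.5914  0.4682 -2.2256] [0.5933 0.0408 0.2844] [1.9813 0.0014 1.6721] [-0.4369  6.0477  4.3887] 0.030568685814314742
[[-0.1011  0.3969  0.9123]
 [ 0.9949  0.0416  0.0922]
 [-0.0014  0.9169 -0.399 ]]
to grasp TCP [-0.1219 -0.0126 -0.0539]
grasp in stand [-0.0075  0.0154] 0.291948261495317
```

View pics/c18.png

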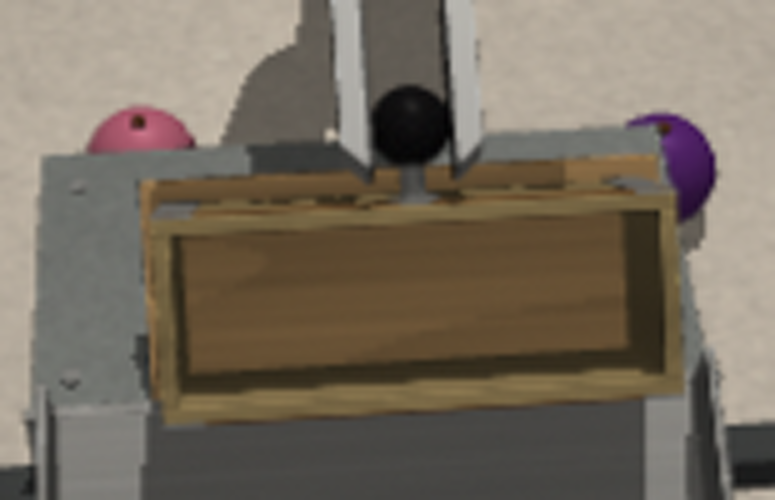

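Un-tipping: the back wall is foreshortened, the knob is 162 mm above the deck and the toe is on the deck. Continuing back along the arc.

Request:
send_rows --rows '[-4.7,-0.48,-0.4,0,0,0,0,-4.7,-0.48,-0.4,0,0,0,0,-4.7,-0.48,-0.6,0,0,0,0,-4.7,-0.48,-1,0,0,0,0,-4.8,-0.48,-1.7,-0.1,1.5,0,0,-4.8,-0.48,-1.8,-0.1,1.5,0,0,-4.8,-0.48,-2,-0.1,1.5,0,0,-4.8,-0.48,-2,-0.1,1.5,0,0]'

```text
time: 28.5
tool_pos: [0.5557, 0.0369, 0.2752]
ee_rot: [2.085, -0.002, 1.672]
wrist_force: [-2.0, 4.9, 5.6]
width: 0.0306
```

```bash
bash c.sh 19
```

```text
28.5 [-0.2036 -0.6154  2.1281  0.4525  0.6429 -2.0935] [0.5557 0.0369 0.2752] [ 2.085  -0.0021  1.6718] [-2.0183  4.903   5.6273] 0.0306491387555659
[[-0.1009  0.4895  0.8661]
 [ 0.9949  0.0478  0.0888]
 [ 0.0021  0.8707 -0.4919]]
to grasp TCP [-0.0852 -0.0087 -0.0466]
grasp in stand [-0.0445  0.0153] 0.28457275070623883
```

View pics/c19.png

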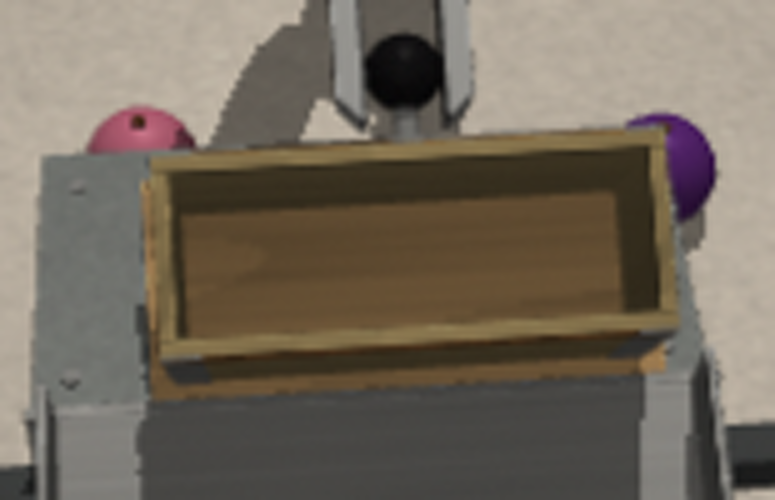

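About 32° with the toe at the stop. Carrying on, and bringing the lean back to 30°.

Request:
send_rows --rows '[-4.9,-0.5,-2.1,-0.2,2,0,0,-4.9,-0.5,-2.2,-0.2,2,0,0,-4.9,-0.5,-2.4,-0.2,2,0,0,-4.9,-0.5,-2.4,-0.2,2,0,0,-4.9,-0.5,-2.6,-0.2,2,0,0,-4.8,-0.5,-2.7,-0.2,2,0,0,-4.8,-0.5,-2.7,-0.2,2,0,0,-4.8,-0.5,-2.8,-0.2,2,0,0]'

```text
time: 29.55
tool_pos: [0.5175, 0.0329, 0.2556]
ee_rot: [2.364, -0.002, 1.672]
wrist_force: [-3.9, 3.4, 9.0]
width: 0.0306
```

```bash
bash c.sh 20
```

```text
29.55 [-0.1806 -0.5696  1.991   0.2387  0.9768 -1.9081] [0.5175 0.0329 0.2556] [ 2.3644 -0.0019  1.6715] [-3.8527  3.432   9.0145] 0.030568060315089133
[[-0.1006  0.7094  0.6976]
 [ 0.9949  0.0704  0.0718]
 [ 0.0019  0.7012 -0.7129]]
to grasp TCP [-0.0502 -0.005  -0.0311]
grasp in stand [-0.0797  0.0151] 0.26909875985856535
```

View pics/c20.png

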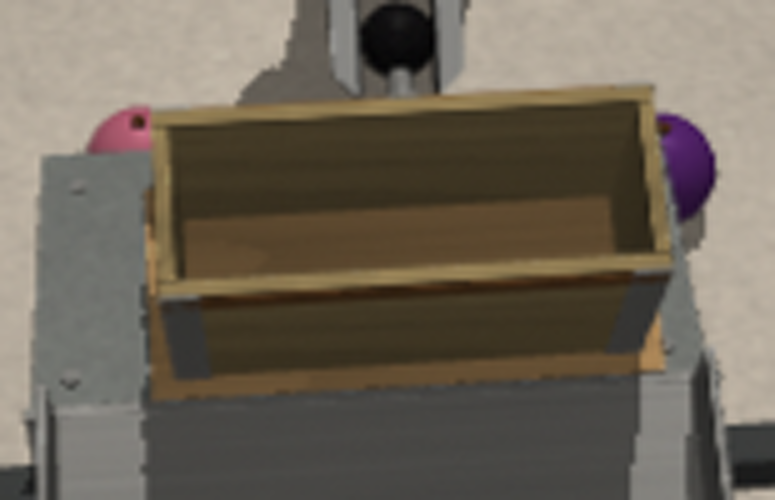

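About 18°. Bringing it down to about 4°.

Request:
send_rows --rows '[-4.6,-0.46,-3,-0.18,1.75,0,0,-4.6,-0.46,-3,-0.18,1.75,0,0,-4.5,-0.45,-3.2,-0.18,1.75,0,0,-4.4,-0.44,-3.3,-0.18,1.75,0,0,-4.3,-0.43,-3.4,-0.18,1.75,0,0,-4.2,-0.42,-3.5,-0.18,1.75,0,0,-4.2,-0.42,-3.5,-0.18,1.75,0,0,-4.1,-0.41,-3.6,-0.18,1.75,0,0]'

```text
time: 30.6
tool_pos: [0.4824, 0.029, 0.2303]
ee_rot: [2.61, 0.0, 1.671]
wrist_force: [-10.6, -0.5, 11.4]
width: 0.0255
```

```bash
bash c.sh 21
```

```text
30.6 [-0.1495 -0.4845  1.8906  0.1338  1.2204 -1.8335] [0.4824 0.029  0.2303] [2.6099 0.0001 1.6712] [-10.6382  -0.4987  11.3538] 0.02551318767633674
[[-0.1003  0.8576  0.5045]
 [ 0.995   0.0865  0.0508]
 [-0.0001  0.507  -0.8619]]
to grasp TCP [-0.0188 -0.0016 -0.0087]
grasp in stand [-0.1113  0.0149] 0.24672172323173408
```

View pics/c21.png

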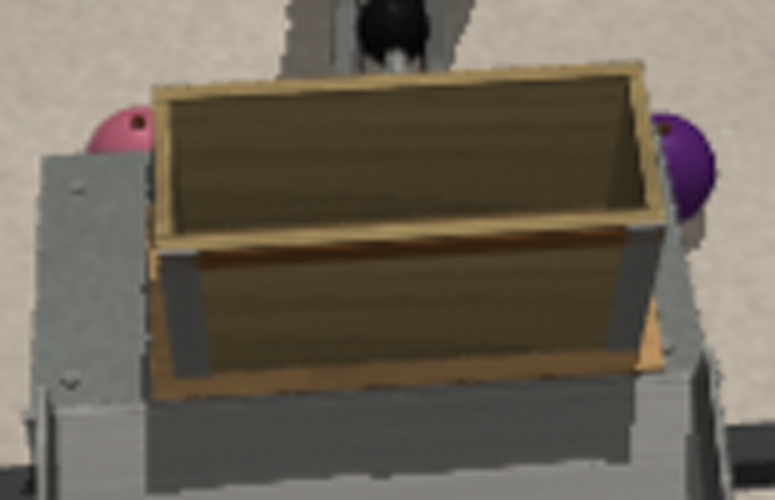

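The finger width dropped to 25.5 mm, so the ball is slipping off the pads. Checking before moving on.

```bash
python3 chk.py 22 wrist >/dev/null; python3 - <<'E'
from tilt import *
from scipy.spatial.transform import Rotation as Ro
np.set_printoptions(precision=4,suppress=True)
a=cv2.imread("pics/wrist_22.png")[150:350,200:440]; cv2.imwrite("pics/w22c.png",cv2.resize(a,None,fx=2.9,fy=2.9,interpolation=2))
S=snapshot("scene");o=get_obs()
g=lambda P:(np.array(P)+.5)/5-.5+[235,130]
# knob pixel scene ~ (393,25)
print("knob ray at z .237/.247/.256",[onz(S,g([(393,25)])[0],z) for z in (.237,.247,.256)])
for z in (.237,.247,.256): 
    tilt(S,onz(S,g([(393,25)])[0],z),rim,g([(153,88),(642,62),(163,250),(664,222)]))
print(o["wrist_force"],o["width"])
E
```

```text
knob ray at z .237/.247/.256 [array([0.4505, 0.0289, 0.237 ]), array([0.4622, 0.0293, 0.247 ]), array([0.4727, 0.0297, 0.256 ])]
tilt 17.0 yaw 0.6 toe [-49.8325  99.6493] res [ 1.7 -0.8 -1.8 -0.6  1.   0.1 -1.6 -0.1]
tilt 16.0 yaw 0.6 toe [-35.9421 111.0305] res [ 0.9 -0.8 -1.1 -0.7  0.3  0.3 -0.7  0. ]
tilt 15.2 yaw 0.6 toe [-23.4784 121.2926] res [ 0.3 -0.7 -0.4 -0.8 -0.5  0.5  0.2  0.2]
[-8.7354 -1.3163  9.1396] 0.024637578931882398
```

View pics/w22c.png

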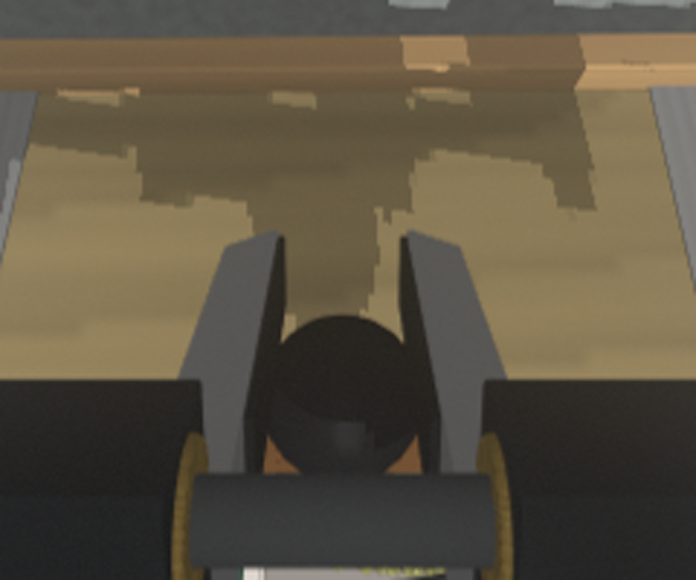

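The ball sits about 16 mm forward and above the pad centre, wedged on the pad edges, with the crate at about 12°. I'll stop squeezing by holding a slightly wider gap, so the ball rests on the pads, and ease off the radial push.

Request:
send_rows --rows '[0,0,0,0,0,0,0.28,-0.5,0,0.6,0,0,0,0.28,-0.5,0,0.6,0,0,0,0.28,0,0,0,0,0,0,0.28,0,0,0,0,0,0,0.28,0,0,0,0,0,0,0.28,0,0,0,0,0,0,0.28,0,0,0,0,0,0,0.28]'

```text
time: 31.75
tool_pos: [0.4799, 0.0294, 0.2246]
ee_rot: [2.62, -0.003, 1.671]
wrist_force: [0.3, -0.3, -2.3]
width: 0.0266
```

```bash
python3 chk.py 23 wrist scene; python3 - <<'E'
import cv2,numpy as np
a=cv2.imread("pics/wrist_23.png")[150:350,200:440];b=cv2.imread("pics/scene_23.png")[120:230,235:390]
cv2.imwrite("pics/w23c.png",np.hstack([cv2.resize(a,(420,350)),cv2.resize(b,(380,350))]))
E
```

```text
31.75 [-0.1494 -0.4825  1.897   0.1336  1.2224 -1.8328] [0.4799 0.0294 0.2246] [ 2.62   -0.0026  1.6709] [ 0.3325 -0.3346 -2.3212] 0.026614816310825948
[[-0.0999  0.8628  0.4955]
 [ 0.995   0.0853  0.052 ]
 [ 0.0026  0.4982 -0.867 ]]
to grasp TCP [-0.0164 -0.0019 -0.0031]
grasp in stand [-0.1136  0.0155] 0.24112208587910133
```

View pics/w23c.png

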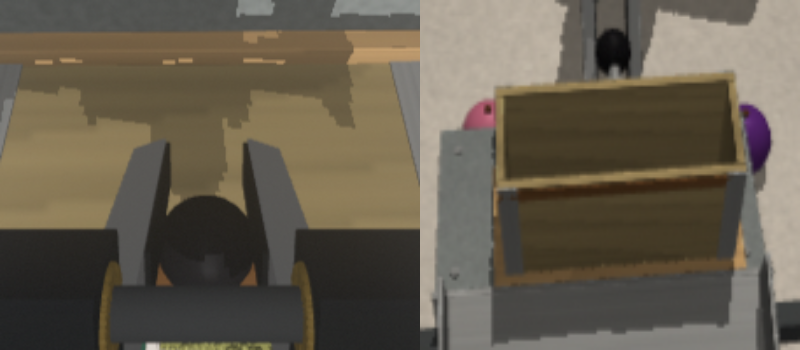

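The force is now −2.3 N, about half the crate's weight, so the ball rests on the pads. Easing it down along the tangent.

Request:
send_rows --rows '[-2,-0.2,-1.6,0,0,0,0.28,-2,-0.2,-1.6,0,0,0,0.28,-2,-0.2,-1.6,0,0,0,0.28,-2,-0.2,-1.6,0,0,0,0.28,-2,-0.2,-1.6,0,0,0,0.28,-2,-0.2,-1.6,0,0,0,0.28,0,0,0,0,0,0,0.28,0,0,0,0,0,0,0.28]'

```text
time: 32.85
tool_pos: [0.4679, 0.0282, 0.2152]
ee_rot: [2.62, -0.002, 1.671]
wrist_force: [-0.0, -1.5, -0.9]
width: 0.0264
```

```bash
python3 chk.py 24 wrist scene; python3 - <<'E'
import cv2,numpy as np
a=cv2.imread("pics/wrist_24.png")[150:350,200:440];b=cv2.imread("pics/scene_24.png")[120:230,235:390]
cv2.imwrite("pics/w24c.png",np.hstack([cv2.resize(a,(420,350)),cv2.resize(b,(380,350))]))
E
```

```text
32.85 [-0.1597 -0.5134  1.9335  0.1391  1.2178 -1.8444] [0.4679 0.0282 0.2152] [ 2.6197 -0.0025  1.6708] [-0.0069 -1.478  -0.9037] 0.026351225186707763
[[-0.0999  0.8626  0.4959]
 [ 0.995   0.0854  0.0519]
 [ 0.0025  0.4986 -0.8669]]
to grasp TCP [-0.0045 -0.0007  0.0063]
grasp in stand [-0.1256  0.0154] 0.2317112790618654
```

View pics/w24c.png

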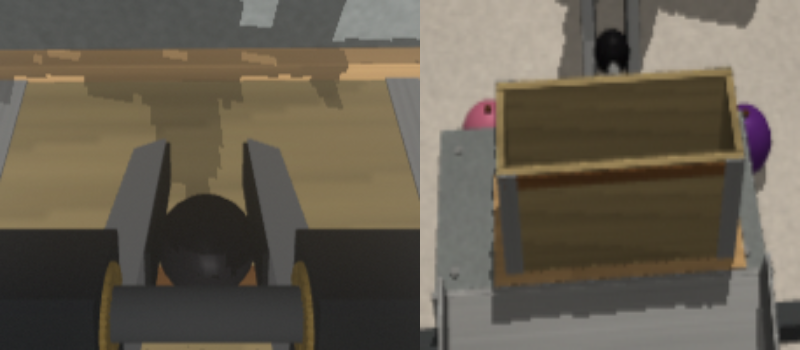

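Request:
send_rows --rows '[-2,-0.2,-1.6,0,0,0,0.28,-2,-0.2,-1.6,0,0,0,0.28,-2,-0.2,-1.6,0,0,0,0.28,-2,-0.2,-1.6,0,0,0,0.28,-2,-0.2,-1.6,0,0,0,0.28,-2,-0.2,-1.6,0,0,0,0.28,0,0,0,0,0,0,0.28,0,0,0,0,0,0,0.28]'

```text
time: 33.95
tool_pos: [0.4562, 0.027, 0.2062]
ee_rot: [2.619, -0.002, 1.671]
wrist_force: [0.1, -0.1, -0.1]
width: 0.0261
```

```bash
python3 chk.py 25 wrist scene; python3 - <<'E'
import cv2,numpy as np
a=cv2.imread("pics/wrist_25.png")[150:350,200:440];b=cv2.imread("pics/scene_25.png")[120:230,235:390]
cv2.imwrite("pics/w25c.png",np.hstack([cv2.resize(a,(420,350)),cv2.resize(b,(380,350))]))
E
```

```text
33.95 [-0.1708 -0.5449  1.9692  0.1453  1.2143 -1.8568] [0.4562 0.027  0.2062] [ 2.6187 -0.0024  1.6709] [ 0.1256 -0.114  -0.0803] 0.026131314988436
[[-0.0999  0.8621  0.4967]
 [ 0.995   0.0854  0.052 ]
 [ 0.0024  0.4994 -0.8664]]
to grasp TCP [0.0073 0.0005 0.0154]
grasp in stand [-0.1374  0.0155] 0.2226280579167997
```

View pics/w25c.png

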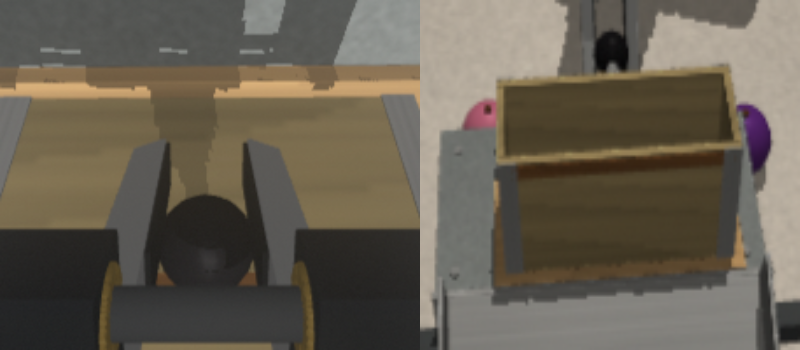

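The force is zero, so the crate's weight is on the deck. Backing the fingers away along the same direction.

Request:
send_rows --rows '[-2,-0.2,-1.2,0,0,0,0.28,-2,-0.2,-1.2,0,0,0,0.28,-2,-0.2,-1.2,0,0,0,0.28,-2,-0.2,-1.2,0,0,0,0.28,-2,-0.2,-1.2,0,0,0,0.28,-2,-0.2,-1.2,0,0,0,0.28,0,0,0,0,0,0,0.28,0,0,0,0,0,0,0.28]'

```text
time: 35.05
tool_pos: [0.4439, 0.0257, 0.1984]
ee_rot: [2.62, -0.002, 1.671]
wrist_force: [0.8, -0.3, 0.4]
width: 0.0265
```

```bash
python3 chk.py 26 wrist scene; python3 - <<'E'
import cv2,numpy as np
a=cv2.imread("pics/wrist_26.png")[150:350,200:440];b=cv2.imread("pics/scene_26.png")[120:230,235:390]
cv2.imwrite("pics/w26c.png",np.hstack([cv2.resize(a,(420,350)),cv2.resize(b,(380,350))]))
E
```

```text
35.05 [-0.1831 -0.5771  2.0011  0.1512  1.2174 -1.8694] [0.4439 0.0257 0.1984] [ 2.6198 -0.0024  1.6708] [ 0.7759 -0.3198  0.3595] 0.026513427174369393
[[-0.0998  0.8627  0.4958]
 [ 0.995   0.0853  0.0519]
 [ 0.0024  0.4985 -0.8669]]
to grasp TCP [0.0195 0.0018 0.0231]
grasp in stand [-0.1497  0.0154] 0.21486651753063185
```

View pics/w26c.png

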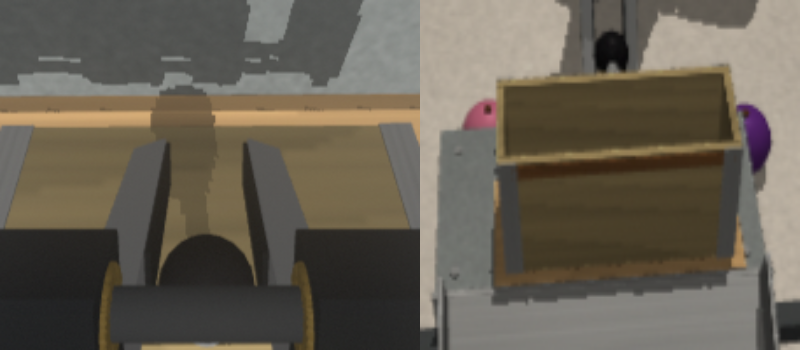

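The ball is clear and the crate is unchanged. Retreating back, then up.

Request:
send_rows --rows '[-7,-0.7,0,0,0,0,0.28,-7,-0.7,0,0,0,0,0.28,-7,-0.7,0,0,0,0,0.28,-7,-0.7,0,-0.4,4,0,0.28,0,0,15,-0.4,4,0,0.28,0,0,20,-0.4,4,0,0.28,0,0,20,-0.4,4,0,0.28,0,0,20,-0.4,4,0,0.28]'

```text
time: 36.15
tool_pos: [0.4155, 0.0229, 0.2744]
ee_rot: [2.972, -0.002, 1.67]
wrist_force: [-0.2, -0.1, 0.0]
width: 0.0263
```

Request:
send_rows --rows '[-6,0,20,0,0,0,0.28,-6,0,20,0,0,0,0.28,-6,0,20,0,0,0,0.28,-6,0,10,0,0,0,0.28,0,0,0,0,0,0,0.28,0,0,0,0,0,0,0.28,0,0,0,0,0,0,0.28,0,0,0,0,0,0,0.28]'

```text
time: 37.15
tool_pos: [0.3918, 0.023, 0.3426]
ee_rot: [2.972, -0.003, 1.67]
wrist_force: [-0.6, 0.7, 0.2]
width: 0.0262
```

```bash
python3 chk.py 27 wrist scene top; python3 - <<'E'
import cv2,numpy as np
b=cv2.imread("pics/scene_27.png")[110:230,235:390];t=cv2.imread("pics/top_27.png")[150:290,255:430]
cv2.imwrite("pics/f27.png",cv2.resize(b,None,fx=5,fy=5,interpolation=2))
E
```

```text
37.15 [-0.1221 -0.3817  1.5182  0.0412  1.8398 -1.7775] [0.3918 0.023  0.3426] [ 2.9719 -0.0028  1.67  ] [-0.5861  0.6886  0.1774] 0.026186496139499388
[[-0.099   0.9808  0.1678]
 [ 0.9951  0.0971  0.0194]
 [ 0.0028  0.1689 -0.9856]]
to grasp TCP [ 0.0654  0.0039 -0.1234]
grasp in stand [-0.1956  0.0179] 0.36135859300717055
```

View pics/f27.png

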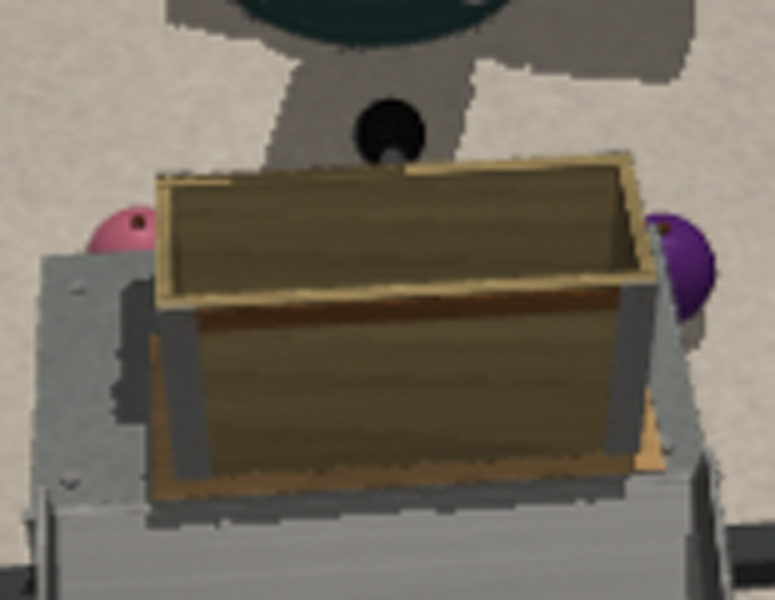

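View pics/top_27.png

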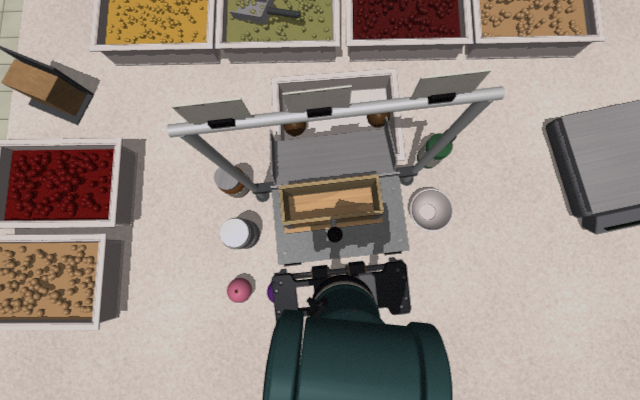

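View pics/scene_27.png

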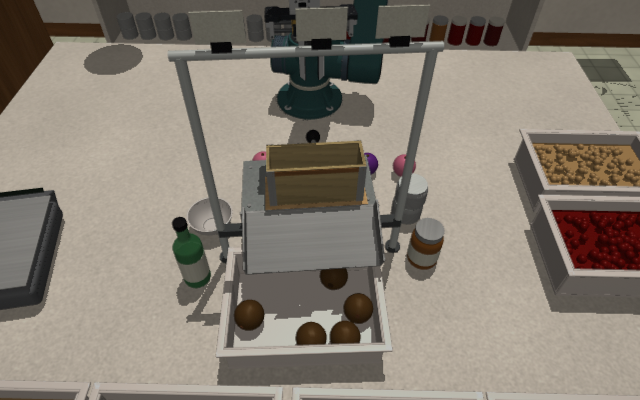

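The crate is empty and standing on the deck, and the five fruits are in the tub. One numeric check of knob and rim height.

```bash
python3 - <<'E'
from h import *
np.set_printoptions(precision=4,suppress=True)
T=snapshot("top");S=snapshot("scene")
b=T["color"][170:250,265:400,::-1];cv2.imwrite("pics/t28.png",cv2.resize(b,None,fx=5.5,fy=5.5,interpolation=2))
def blob(im,x0,x1,y0,y1):
    g=im[y0:y1,x0:x1].max(2);m=(g<35).astype(np.uint8);n,l,s,c=cv2.connectedComponentsWithStats(m);i=1+np.argmax(s[1:,4]);return c[i]+[x0,y0],s[i]
kt,st=blob(T["color"],325,345,224,244);ks,ss=blob(S["color"],303,323,126,142)
print(kt,st,ks,ss,"knob",tri(ray(T,kt),ray(S,ks)))
g=lambda p:((p[0]+.5)/5-.5+235,(p[1]+.5)/5-.5+110)
psi=.101;M=np.array([[np.cos(psi),np.sin(psi)],[-np.sin(psi),np.cos(psi)]])
for p in [(156,178),(630,153),(157,306),(655,282)]:
    q=onz(S,g(p),.247);print("rim",M@(q[:2]-[.585,.0245]))
for p in [(150,500),(630,472)]:
    q=onz(S,g(p),.135);print("toe",M@(q[:2]-[.585,.0245]))
E
```

```text
[334.4261 234.125 ] [  2   3  15  15 176] [312.5194 135.5891] [  3   4  14  12 129] knob (array([0.4582, 0.0276, 0.2408]), np.float64(7.149545620923144e-05))
rim [-0.0946 -0.0853]
rim [-0.0963  0.1174]
rim [-0.0177 -0.085 ]
rim [-0.0171  0.1167]
toe [-0.0115 -0.0967]
toe [-0.0123  0.1138]
```

View pics/t28.png

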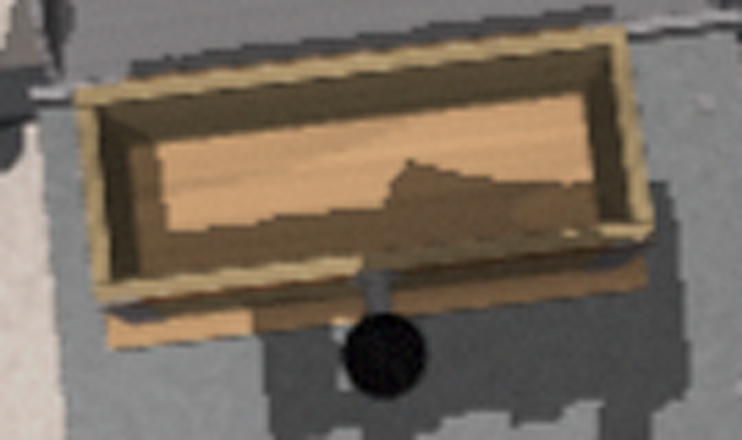

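```bash
python3 - <<'E'
from h import *
np.set_printoptions(precision=1,suppress=True)
T=snapshot("top");S=snapshot("scene")
psi=.101;M=np.array([[np.cos(psi),np.sin(psi)],[-np.sin(psi),np.cos(psi)]])
st=lambda C,p,z:(M@(onz(C,p,z)[:2]-[.585,.0245]))*1000
a=lambda p:(255+(p[0]+.5)/4.5-.5,170+(p[1]+.5)/4.5-.5)
b=lambda p:(265+(p[0]+.5)/5.5-.5,170+(p[1]+.5)/5.5-.5)
for nm,f,R,B in [("init",a,[(113,85),(562,33),(583,205),(132,255)],[(135,293),(576,245)]),("now",b,[(78,95),(625,30),(652,235),(98,302)],[(108,350),(648,285)])]:
    r=np.mean([st(T,f(p),.247) for p in R],0);k=np.mean([st(T,f(p),.142) for p in B],0);print(nm,"rim ctr",r,"board back",k,"diff",r-k)
c=lambda p:(220+(p[0]+.5)/3.5-.5,115+(p[1]+.5)/3.5-.5)
d=lambda p:((p[0]+.5)/5-.5+235,(p[1]+.5)/5-.5+110)
for nm,f,R,B in [("init",c,[(162,102),(493,90),(163,191),(508,180)],[(155,338),(513,308)]),("now",d,[(156,178),(630,153),(157,306),(655,282)],[(150,500),(664,468)])]:
    r=np.mean([st(S,f(p),.247) for p in R],0);k=np.mean([st(S,f(p),.136) for p in B],0);print(nm,"scene rim ctr",r,"front",k,"diff",r-k)
E
```

```text
init rim ctr [-61.3  14. ] board back [-110.    15.8] diff [48.8 -1.9]
now rim ctr [-56.9  15.9] board back [-105.3   15.9] diff [48.4 -0.1]
init scene rim ctr [-58.5  15.6] front [-10.3  14.2] diff [-48.2   1.4]
now scene rim ctr [-56.4  15.9] front [-11.7  16.1] diff [-44.7  -0.2]
```

Compared with the start, the rim-to-board offset in the top view is unchanged (48.8 → 48.4 mm), so the crate is upright with its centre about 57 mm behind the stop. Handing in.

```bash
python3 - <<'E'
from bench import *
print(close_job())
E
```

```text
the job is handed in; nothing more can be done
None
```

I pushed the crate to the stop (12 N of contact), tipped it onto the apron, and all five fruits rolled into the tub. I then set the empty crate upright on the deck, released it, backed the arm off and handed in at about 37 s. The hand-in reports no verdict, so I don't know how it was judged.

**Trouble on the way back:**
- **Sliding off the stop:** the toe (the base board's front edge) slid about 80 mm behind the stop, and the crate hung from the knob at 55–67°. By my pose estimates the toe was up to about 14 mm above the deck, against the 60 mm limit.
- **Getting it down again:** I turned it partly with the wrist, then set the toe on the deck and dragged it back until it went past its balance point.
- **Ball slipping:** near the end, at about 12° of tilt, the ball slipped towards the edge of the pads. I stopped squeezing, let it rest on the pads and lowered it until the force read zero.

**Last checks:**
- **Crate:** its centre was about 57 mm behind the stop and 16 mm off the middle. The top view showed it upright, with the rim-to-board offset unchanged from the start (48.8 mm then, 48.4 mm at the end).
- **Disagreement:** the scene view gave an offset about 3.5 mm different from the start, and the knob measured about 2 mm higher. That would mean 1–2° of tilt at most, within the 4.5° limit.
- **Other things:** all five fruits were in the tub. The jar, bottle, tins, bowl and coloured look-alikes looked unmoved in the pictures, except that the arm partly hid the purple one and a pink one in the last top view. I did not measure any of them.

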